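Clear the rack and stack firewood in the stove-top drying rack

TASK

Stack the firewood to dry in the iron rack on the stove. Take the candle holder that was left in the rack out, away from the wood, and set it down upright on the middle of the trivet; roll the three thick rounds (do not lift them) into the rack, side by side against its end stop, swing the gate fully shut behind them so that the row cannot spread, then build a pyramid with all the thin billets: one lying in each of the two hollows between the thick rounds and, if there is a third, that one in the hollow on top of those two. In the end all the wood lies straight across the rack and the other things on the stove are where they were.

Things in the scene. Friction and masses are not known exactly. Their poses are not given: they have to be found in the camera images.
- rack: low dark iron rack fixed on the stove, an open-ended lane; wood lies across it, along the rack's x axis. Origin: middle of the lane, on the stove top (z = 0), which is its floor. Its y axis runs along the lane towards the end stop. Side rails 26 mm high, 6 mm thick, inner faces at x = -77 and +77 mm; 25 mm high lips flare outwards from them 35 mm beyond the mouth. Thick rounds start in line with the lane, in it or beyond its mouth
- rack_stop (a point): foot of the end stop's inner face, at the closed end of the lane (rack y = +117 mm), on the stove top; the stop is 66 mm high. (Elsewhere: a thin guard rail 25 mm high runs along the right edge of the stove)
- rack_mouth (a point): middle of the lane's open end (rack y = -117 mm), on the stove top, 234 mm from the stop: room for three thick rounds side by side (228 mm) and 6 mm of play. With the row in, the two hollows are at rack y about -38 and +38 mm; a thin billet lying there has its centre at z = 90 mm, one in the hollow on top (y about 0) at z = 125 mm
- gate (a joint): angle of the rack's gate, rad: 0 = shut across the lane's mouth (its stop), 1.57 = open, straight on along the lane's rear side, at most 1.9; seen from above it turns anticlockwise as it opens. Flat iron bar 8 mm thick, 28 to 50 mm above the stove, 168 mm long; shut, its inner face is at rack y = -117 mm. Stiff hinge: stays where left, 3 to 4 N at the knob move it
- gate_knob (a point): middle of the grip of the upright pin by which the gate is swung: a steel pin 12 mm in diameter with a 16 mm ball on its end, 32 to 88 mm above the stove, on the outer side of the bar (18 mm from the bar's middle line, away from the lane when shut). This point is 70 mm above the stove, 105 mm along the bar from the hinge axis
- gate_hinge (a point): the gate's hinge, a vertical axis at the rack's mouth, at the end of the rear side rail (rack x = +87, y = -121 mm); this point is at mid-height of the bar
- candle_center (a point): on the axis of the candle, 30 mm above the foot of its holder: a chamber candlestick, a tin dish 88 mm wide with a ring handle at its rim (109 mm over all), and in its middle an upright candle stub 22 mm thick that ends 56 mm above the foot; 0.09 kg. z axis along the candle. It can be lifted by the stub, which is fast in the holder
- trivet: open-work iron trivet, 130 x 144 mm, fixed on the stove behind the rack, to the left; origin at its middle, on the stove; its top is 20 mm above the stove
- log_a_center (a point): centre of one thick round of firewood lying on its side: a bark-covered cylinder 76 mm in diameter, 130 mm long, 0.3 to 0.5 kg, sawn pale ends; too thick for many grippers, it rolls easily when pushed. This point's x axis lies along the round's length; y and z turn as it rolls
- log_b_center (a point): centre of the second thick round of firewood lying on its side: a bark-covered cylinder 76 mm in diameter, 130 mm long, 0.3 to 0.5 kg, sawn pale ends; too thick for many grippers, it rolls easily when pushed. This point's x axis lies along the round's length; y and z turn as it rolls
- log_c_center (a point): centre of the third thick round of firewood lying on its side: a bark-covered cylinder 76 mm in diameter, 130 mm long, 0.3 to 0.5 kg, sawn pale ends; too thick for many grippers, it rolls easily when pushed. This point's x axis lies along the round's length; y and z turn as it rolls
- stick_a_center (a point): centre of one thin billet of firewood: a bark-covered cylinder 52 mm in diameter, 130 mm long, about 0.2 kg, at the start one of a row on the stove to the right, behind the lane; sometimes absent. This point's x axis lies along the billet's length; y and z turn as it rolls
- stick_b_center (a point): centre of the second thin billet of firewood: a bark-covered cylinder 52 mm in diameter, 130 mm long, about 0.2 kg, at the start one of a row on the stove to the right, behind the lane; sometimes absent. This point's x axis lies along the billet's length; y and z turn as it rolls
- stick_c_center (a point): centre of the third thin billet of firewood: a bark-covered cylinder 52 mm in diameter, 130 mm long, about 0.2 kg, at the start one of a row on the stove to the right, behind the lane; sometimes absent. This point's x axis lies along the billet's length; y and z turn as it rolls
- powder_tin: bystander, powder tin: 64 mm wide, 105 mm high; origin at its underside; leave it alone
- matchbox: bystander, matchbox: 36 x 56 x 16 mm; origin at its underside; leave it alone

How it is judged (in metres and radians):
On the way, in this order (a step that is already met when the one before it is completed fails the run):
1. the three thick rounds lie in the rack and the gate is shut behind them (x of log_a_center in the frame of rack between -0.025 and 0.025 m and y of log_a_center in the frame of rack between -0.09 and 0.09 m and z of log_a_center in the frame of rack between 0.025 and 0.05 m and angle between the x axis of each of log_a_center, log_b_center, log_c_center and the x axis of rack, either way round below 0.15 rad and x of log_b_center in the frame of rack between -0.025 and 0.025 m and y of log_b_center in the frame of rack between -0.09 and 0.09 m and z of log_b_center in the frame of rack between 0.025 and 0.05 m and x of log_c_center in the frame of rack between -0.025 and 0.025 m and y of log_c_center in the frame of rack between -0.09 and 0.09 m and z of log_c_center in the frame of rack between 0.025 and 0.05 m and value of joint gate below 0.06 rad), for 0.2 s.
2. a thin billet lies in each of the two hollows between the thick rounds (((x of stick_a_center in the frame of rack between -0.035 and 0.035 m and y of stick_a_center in the frame of rack between -0.052 and -0.024 m and z of stick_a_center in the frame of rack between 0.0795 and 0.0995 m and angle between the x axis of stick_a_center and the x axis of rack, either way round below 0.15 rad) or (x of stick_b_center in the frame of rack between -0.035 and 0.035 m and y of stick_b_center in the frame of rack between -0.052 and -0.024 m and z of stick_b_center in the frame of rack between 0.0795 and 0.0995 m and angle between the x axis of stick_b_center and the x axis of rack, either way round below 0.15 rad) or (x of stick_c_center in the frame of rack between -0.035 and 0.035 m and y of stick_c_center in the frame of rack between -0.052 and -0.024 m and z of stick_c_center in the frame of rack between 0.0795 and 0.0995 m and angle between the x axis of stick_c_center and the x axis of rack, either way round below 0.15 rad)) and ((x of stick_a_center in the frame of rack between -0.035 and 0.035 m and y of stick_a_center in the frame of rack between 0.024 and 0.052 m and z of stick_a_center in the frame of rack between 0.0795 and 0.0995 m and angle between the x axis of stick_a_center and the x axis of rack, either way round below 0.15 rad) or (x of stick_b_center in the frame of rack between -0.035 and 0.035 m and y of stick_b_center in the frame of rack between 0.024 and 0.052 m and z of stick_b_center in the frame of rack between 0.0795 and 0.0995 m and angle between the x axis of stick_b_center and the x axis of rack, either way round below 0.15 rad) or (x of stick_c_center in the frame of rack between -0.035 and 0.035 m and y of stick_c_center in the frame of rack between 0.024 and 0.052 m and z of stick_c_center in the frame of rack between 0.0795 and 0.0995 m and angle between the x axis of stick_c_center and the x axis of rack, either way round below 0.15 rad))), for 0.2 s.
At the end, for the whole second after the job is handed in: candle upright within 40 mm of the trivet's middle; gate shut within 0.06 rad; rounds in the lane, 25 mm and 0.15 rad of true; each thin billet in a hollow of the row or the one on top (14 mm across, 10 mm in height, 35 mm lengthwise, 0.15 rad) (all of step 1 and horizontal distance between candle_center and trivet below 0.04 m and angle between candle_center's own z axis and vertical below 0.15 rad and height (world z) of candle_center between 0.04 and 0.06 m and ((x of stick_a_center in the frame of rack between -0.035 and 0.035 m and y of stick_a_center in the frame of rack between -0.052 and -0.024 m and z of stick_a_center in the frame of rack between 0.0795 and 0.0995 m and angle between the x axis of stick_a_center and the x axis of rack, either way round below 0.15 rad) or (x of stick_a_center in the frame of rack between -0.035 and 0.035 m and y of stick_a_center in the frame of rack between 0.024 and 0.052 m and z of stick_a_center in the frame of rack between 0.0795 and 0.0995 m and angle between the x axis of stick_a_center and the x axis of rack, either way round below 0.15 rad) or (x of stick_a_center in the frame of rack between -0.035 and 0.035 m and y of stick_a_center in the frame of rack between -0.014 and 0.014 m and z of stick_a_center in the frame of rack between 0.115 and 0.135 m and angle between the x axis of stick_a_center and the x axis of rack, either way round below 0.15 rad)) and ((x of stick_b_center in the frame of rack between -0.035 and 0.035 m and y of stick_b_center in the frame of rack between -0.052 and -0.024 m and z of stick_b_center in the frame of rack between 0.0795 and 0.0995 m and angle between the x axis of stick_b_center and the x axis of rack, either way round below 0.15 rad) or (x of stick_b_center in the frame of rack between -0.035 and 0.035 m and y of stick_b_center in the frame of rack between 0.024 and 0.052 m and z of stick_b_center in the frame of rack between 0.0795 and 0.0995 m and angle between the x axis of stick_b_center and the x axis of rack, either way round below 0.15 rad) or (x of stick_b_center in the frame of rack between -0.035 and 0.035 m and y of stick_b_center in the frame of rack between -0.014 and 0.014 m and z of stick_b_center in the frame of rack between 0.115 and 0.135 m and angle between the x axis of stick_b_center and the x axis of rack, either way round below 0.15 rad)) and ((x of stick_c_center in the frame of rack between -0.035 and 0.035 m and y of stick_c_center in the frame of rack between -0.052 and -0.024 m and z of stick_c_center in the frame of rack between 0.0795 and 0.0995 m and angle between the x axis of stick_c_center and the x axis of rack, either way round below 0.15 rad) or (x of stick_c_center in the frame of rack between -0.035 and 0.035 m and y of stick_c_center in the frame of rack between 0.024 and 0.052 m and z of stick_c_center in the frame of rack between 0.0795 and 0.0995 m and angle between the x axis of stick_c_center and the x axis of rack, either way round below 0.15 rad) or (x of stick_c_center in the frame of rack between -0.035 and 0.035 m and y of stick_c_center in the frame of rack between -0.014 and 0.014 m and z of stick_c_center in the frame of rack between 0.115 and 0.135 m and angle between the x axis of stick_c_center and the x axis of rack, either way round below 0.15 rad))); the robot touches nothing.
It fails at once if a thick round is lifted off the stove (height (world z) of any of log_a_center, log_b_center, log_c_center above 0.075 m).
It fails at once if another thing on the stove is knocked over or shifted by more than 4 cm (distance of any of powder_tin, matchbox from where it was at the start of the episode above 0.04 m).
Of stick_a, stick_b, stick_c only 2 to 3 are there at a start; the rules pass over those that are not, and their reading is None.
At some moment in a run one of candle may be knocked a few centimetres aside while the robot is not near it.
Once in a run the grip may slacken for a moment while it holds something.
It also fails if it takes over 210 s, if anything falls off the work surface, if the arm or the gripper's body presses on something with over 40 N, if the wrist force passes 120 N, or if a joint passes its speed limit or range.

ROBOT

A 6-joint arm with a two-finger parallel gripper is mounted at the origin on a cart in front of the work surface, level with it; the furniture and walls round the work are solid. World frame = base frame: x ahead of the robot, y to its left, z up, the work surface at z = 0. Lengths are in mm, angles in degrees, forces in N, time in s.
With the tool pointing down it reaches from about 350 to 850 mm from the base axis. Payload 8.1 kg.
Tool frame: the origin (TCP) lies midway between the tips of the shut fingers; the grasp point (between the pads) lies 19 mm behind it (r.pinch_z is the distance from the TCP to the grasp point, in mm); z points along the fingers, y is the line along which they close (so a half turn about z gives the same grasp; the last joint's range is limited). The gripper opens to 85 mm and grips with 20 to 120 N. Pads are 22 mm wide; open, the fingers measure 114 mm over their backs; the gripper's body (76 mm by 85 mm) begins 54 mm behind the grasp point. The pads swing forward as they close: fully open they stand 13 mm farther back than shut.
Start: joints at [66.841, 7.471, 85.268, -0, 87.261, -4.893], TCP at [188.035, 569.779, 231.292] pointing down, gripper open.
Joint ranges: [-169.43, 169.43], [-51.17, 129.36], [1.28, 143.12], [-76.62, 256.62], [0, 156.53], [-152.29, 152.29]. Speed limits (degrees/s): [136.94, 136.94, 159.86, 180, 180, 180].

INTERFACE

Orientations are given as [roll, pitch, yaw] about the fixed x, y, z axes, in that order (R = Rz(yaw) Ry(pitch) Rx(roll)).
In Python, from bench import sensors, optics, job, r gives the robot as it stands.
- The arm moves only by the tool play_rows, never from a script. Its argument "motion" is a list that holds one entry, the list of rows, each a list of 6 numbers: the shift along the tool's x, y, z in cm, then the turn, a rotation vector about the tool's x, y, z in degrees. In form: [[[x, y, z, ax, ay, az], ...]]. A call has 1 to 5 rows; each row is the pose to reach, as a shift and turn from the pose commanded when the call began, along the tool's axes at that moment; what a row does not reach only later rows make up. A row lasts 1/10 s, in which the tool goes at most 50 mm and 8.59 degrees, less where a joint would pass 70% of its speed; a pose out of reach is approached as far as the arm can. A call with a gripper value outside its range is refused whole. "jaw" is the opening, from 0 (shut) to 1 (fully open), set as the call begins (left out, the last holds). The fingers move at their own pace and stop on an object; "squeeze" is the grip in N (left out, the last holds). Time passes only in rows, so rows that repeat a pose let the fingers close. It gives the time, the measured TCP pose, the force, the opening and the grip force at its end, in the units of the state.
- sensors.sense(): the state, without advancing time (a new reading comes with each control period).
- optics.snapshot(name): name is "scene" or "top" or "wrist"; returns a dict with "pixels" (400x640x3 uint8, red, green, blue), "mtx" (3x3 intrinsics, pixels), "R" (3x3) and "t" (3): a world point X has camera coordinates R X + t; the wrist camera has in their place "T_tool_cam" (4x4, takes a point from camera to tool coordinates, whose origin is the TCP and whose axes are the flange's). Camera axes: x right, y down, z forward; pixel columns grow to the right and rows downward; lengths in mm; the calibration is good to about 2 mm. A picture is of the moment at which its call begins: read the wrist's pose just before it. There is no depth.
- job.hand_in(): hands the job in; it is judged then, once.
The state is a dict: "time": time; "joint_pos": joint angles; "qd": joint speeds; "joint_efforts": joint torques, N m; "tool_pos": TCP position; "tcp_rot": TCP orientation; "ft_force": force on the tool from outside, world axes, zero at the start; "wrist_torque": the same for the moment, N m; "finger_gap": finger opening in mm; "grip_force": force on a finger pad.
Only numpy, scipy, OpenCV 4.12 (cv2) and the standard library are available. Lean on these libraries where they do the work, as an engineer would, in place of code of your own. Each camera call takes 0.05 s, during which the arm holds its last target. There are 200 camera calls.

## Working session

There is one attempt and no reset: what is moved stays moved. The work goes in short steps, Python scripts to look and compute and a tool call to move; the robot and the scene stay as the last step left them, time stands still between calls to the robot, and variables do not carry over. Pictures are saved under pics/ and viewed, at most 17 in all, crops included, and the job is handed in when it is done.

Besides the shell and the picture viewer there is one more tool, called after "Call:" as name(argument=value, ...) on one line, values as JSON. play_rows: Moves the arm, as the interface text tells. Its arguments: {"type":"object","properties":{"motion":{"type":"array","items":{"type":"array","items":{"type":"array","items":{"type":"number"}}}},"jaw":{"type":"number"},"squeeze":{"type":"number"}},"required":["motion"]}

```bash
ls; mkdir -p pics; python3 - <<'E'
from bench import sensors, optics, job, r
import cv2, json, numpy as np
s=sensors.sense(); print({k:s[k] for k in('time','tool_pos','tcp_rot','ft_force','finger_gap')}, r.pinch_z)
for n in('scene','top'):
    d=optics.snapshot(n); cv2.imwrite(f'pics/{n}0.png',cv2.cvtColor(d['pixels'],cv2.COLOR_RGB2BGR))
    print(n,d['mtx'],d['R'],d['t'])
E
```

```text
pics
{'time': 0.0, 'tool_pos': array([187.8063984 , 569.27029949, 230.23165603]), 'tcp_rot': array([-1.79894511e+02, -9.56505038e-03,  1.61735071e+02]), 'ft_force': array([ 0.54975496, -0.05016289,  0.57172612]), 'finger_gap': 85.8179489623908} 18.700000000000003
scene [[470.00921629   0.         319.67248497]
 [  0.         470.00921629 191.25622282]
 [  0.           0.           1.        ]] [[ 0.53290831 -0.8461684  -0.0027878 ]
 [-0.55045999 -0.34416819 -0.76061952]
 [ 0.64265273  0.40687503 -0.64919194]] [-313.42233776  401.06179594  767.67869679]
top [[477.52106488   0.         317.31578587]
 [  0.         477.52106488 195.47510093]
 [  0.           0.           1.        ]] [[-0.0151818  -0.99983772  0.00969732]
 [-0.98808439  0.01351632 -0.15331844]
 [ 0.15316249 -0.01190942 -0.98812925]] [  20.81220488  624.55644413 1101.21232312]
```

View pics/scene0.png

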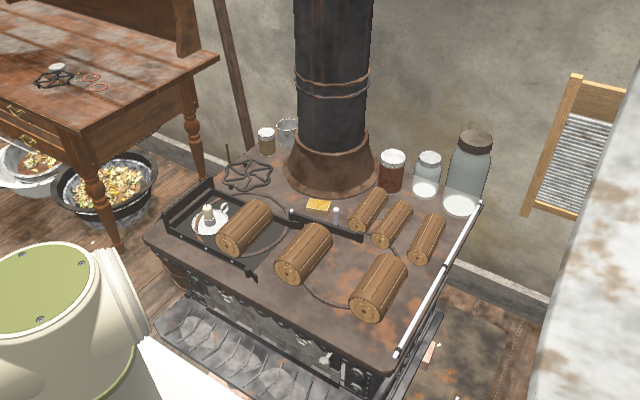

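View pics/top0.png

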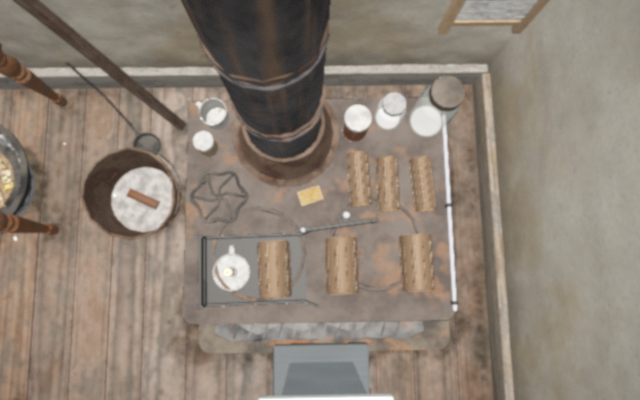

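The scene view shows the candle at about (208,215), with rounds at (243,227), (303,254) and (378,288) and sticks at (369,210), (391,224) and (425,238). In the top view the stop is at u≈204 and the mouth at u≈304. The candle is at (231,272), the rounds at u≈274, 342 and 417, the knob at (346,215) and the hinge at (304,231).

```bash
cat > h.py <<'E'
from bench import sensors, optics, job, r
import cv2, numpy as np
from scipy.spatial.transform import Rotation as Ro
def save(p,n,box=None,k=1):
    if box: p=p[box[1]:box[3],box[0]:box[2]]
    p=cv2.resize(p,None,fx=k,fy=k,interpolation=cv2.INTER_CUBIC)
    cv2.imwrite(f'pics/{n}.png',cv2.cvtColor(p,cv2.COLOR_RGB2BGR))
def ray(d,u,v,z):
    """pixel -> world point on plane z (mm)"""
    R,t=np.array(d['R']),np.array(d['t']); c=-R.T@t
    w=R.T@np.linalg.inv(d['mtx'])@[u,v,1]; return c+w*(z-c[2])/w[2]
def wcam(d,s):
    T=np.eye(4); T[:3,:3]=Ro.from_euler('xyz',s['tcp_rot'],degrees=True).as_matrix(); T[:3,3]=s['tool_pos']
    W=T@np.array(d['T_tool_cam']); d['R']=W[:3,:3].T; d['t']=-W[:3,:3].T@W[:3,3]; return d
def both(uv1,uv2,d1,d2):
    P=[np.array(d['mtx'])@np.c_[d['R'],d['t']] for d in(d1,d2)]
    X=cv2.triangulatePoints(P[0],P[1],np.float64(uv1),np.float64(uv2)); return (X[:3]/X[3]).ravel()
def delta(x,y,z,yaw):
    """rows for play_rows (cm, deg) to TCP xyz, tool down at yaw, from the measured pose"""
    s=sensors.sense(); A=Ro.from_euler('xyz',s['tcp_rot'],degrees=True); B=Ro.from_euler('xyz',[180,0,yaw],degrees=True)
    return np.round(np.r_[A.inv().apply(np.array([x,y,z])-s['tool_pos'])/10,(A.inv()*B).as_rotvec(degrees=True)],2)
E
python3 - <<'E'
from h import *
d=optics.snapshot('top'); save(d['pixels'],'topL',(180,140,470,330),2.75)
e=optics.snapshot('scene'); save(e['pixels'],'scL',(140,130,480,370),2.35)
for n,u,v,z in[('candle',228,272,56),('hinge',304,231,50),('knob',346,215,88),('triv',219,197,20),('L1',274,268,60),('L2',342,264,60),('L3',417,262,60),('S1',358,178,45),('S2',388,183,45),('S3',423,183,45),('stopA',204,237,66),('stopB',204,305,66)]: print(n,ray(d,u,v,z).round())
E
```

```text
candle [446. 223.  56.]
hinge [540.  45.  50.]
knob [572. -53.  88.]
triv [629. 253.  20.]
L1 [454. 115.  60.]
L2 [461. -43.  60.]
L3 [ 463. -219.   60.]
S1 [667. -88.  45.]
S2 [ 654. -160.   45.]
S3 [ 652. -245.   45.]
stopA [528. 278.  66.]
stopB [373. 274.  66.]
```

View pics/topL.png

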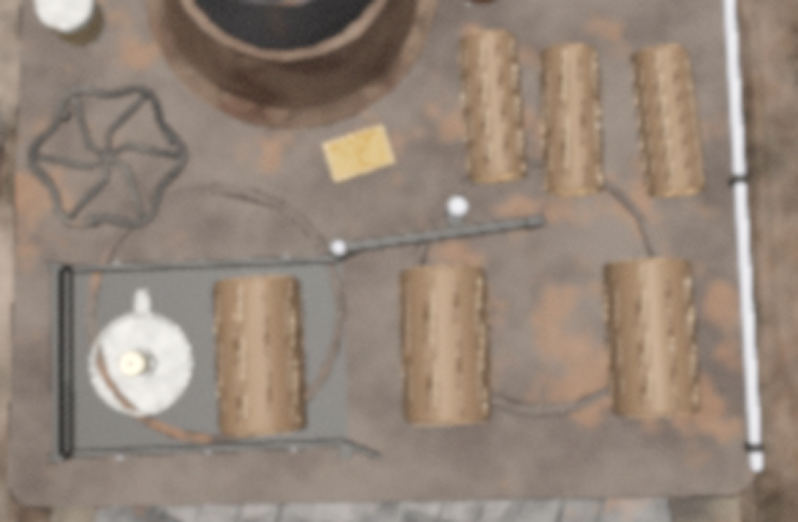

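View pics/scL.png

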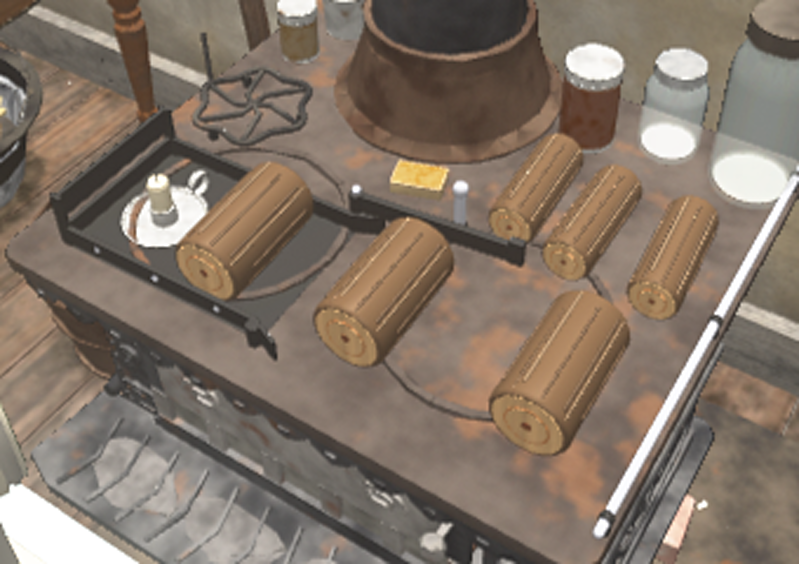

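The crops show the rack tilted slightly, with the gate open at about 1.4–1.5 rad and the knob at its far side. All three sticks are present and the candle dish is free of round 1.

```bash
python3 - <<'E'
from h import *
d=optics.snapshot('top');e=optics.snapshot('scene')
T=lambda x,y:(180+x/2.75,140+y/2.75); S=lambda x,y:(140+x/2.35,130+y/2.35)
for n,a,z in[('rearL',T(75,266),26),('rearR',T(330,260),26),('frontL',T(80,453),26),('frontR',T(335,440),26),('stopTopRear',T(66,267),66),('stopTopFront',T(67,456),66),('gate end',T(541,222),50),('matchbox',T(358,152),16),('trivet c',T(110,157),20)]: print(n,ray(d,*a,z).round(1))
for n,a,b in[('candletop',T(134,362),S(158,179)),('knob',T(457,206),S(460,187)),('hinge',T(338,247),S(355,190)),('trivet',T(110,157),S(252,104))]: print(n,both(a,b,d,e).round(1))
p=d['pixels']; hsv=cv2.cvtColor(p,cv2.COLOR_RGB2HSV)
m=cv2.inRange(hsv,(8,60,90),(20,160,255)); m[:,:250]=0;m[:145]=0;m[310:]=0;m[:,440:]=0
m=cv2.morphologyEx(m,cv2.MORPH_CLOSE,np.ones((3,3))); m=cv2.morphologyEx(m,cv2.MORPH_OPEN,np.ones((7,7)))
for c in cv2.findContours(m,cv2.RETR_EXTERNAL,cv2.CHAIN_APPROX_NONE)[0]:
    if cv2.contourArea(c)>500:
        b=cv2.boxPoints(cv2.minAreaRect(c)); h=cv2.minAreaRect(c)[1]; z=38 if min(h)>27 else 26
        q=np.array([ray(d,*x,z) for x in b]); c4=q.mean(0)
        ee=[q[1]-q[0],q[2]-q[1]]; L=max(ee,key=np.linalg.norm)
        print('wood',z,c4.round(),[round(float(np.linalg.norm(x))) for x in ee],'axis deg',round(float(np.degrees(np.arctan(L[1]/L[0]))),1))
E
```

```text
rearL [531.  278.9  26. ]
rearR [533.   54.9  26. ]
frontL [370.3 271.4  26. ]
frontR [377.8  52.1  26. ]
stopTopRear [527.4 277.7  66. ]
stopTopFront [370.8 273.6  66. ]
gate end [ 561.6 -129.    50. ]
matchbox [630.5  29.1  16. ]
trivet c [628.4 250.9  20. ]
candletop [446.  221.5  58.2]
knob [572.5 -53.6  83. ]
hinge [541.4  48.1  53.6]
trivet [627.4 252.3  19.2]
wood 38 [452. 117.  38.] [74, 135] axis deg 2.4
wood 38 [ 448. -197.   38.] [145, 160] axis deg 8.5
wood 38 [469. -43.  38.] [79, 156] axis deg -1.6
wood 26 [ 653. -248.   26.] [62, 143] axis deg -3.0
wood 38 [ 654. -115.   38.] [143, 169] axis deg -2.4
wood 38 [685. 105.  38.] [72, 176] axis deg 67.6
```

Call:
play_rows(motion=[[[-17.7,-12.47,4.07,0,0,35.87],[-17.7,-12.47,4.07,0,0,35.87],[-17.7,-12.47,4.07,0,0,35.87],[-17.7,-12.47,4.07,0,0,35.87],[-17.7,-12.47,4.07,0,0,35.87]]], jaw=0.55, squeeze=40)

```text
time: 0.8
tool_pos: [318.6, 392.5, 189.5]
tcp_rot: [-179.9, 0.1, 125.4]
ft_force: [0.1, 0.8, 0.5]
finger_gap: 47.0
grip_force: 0.0
```

Call:
play_rows(motion=[[[-21.65,0.26,4.07,0,0,35.87],[-21.65,0.26,4.07,0,0,35.87],[-21.65,0.26,4.07,0,0,35.87],[-21.65,0.26,4.07,0,0,35.87],[-21.65,0.26,4.07,0,0,35.87]]])

```text
time: 1.3
tool_pos: [447.5, 218.4, 149.1]
tcp_rot: [-180.0, 0.1, 89.5]
ft_force: [-0.3, 0.2, -0.1]
finger_gap: 47.0
grip_force: 0.0
```

```bash
python3 - <<'E'
from h import *
s=sensors.sense(); print(s['tool_pos'],s['tcp_rot'],s['joint_pos'],s['finger_gap'])
d=wcam(optics.snapshot('wrist'),s); save(d['pixels'],'w1'); print(d['T_tool_cam'])
P=np.array(d['mtx'])@(np.array(d['R'])@[446,221.5,56]+d['t']); print('expected candle px',P[:2]/P[2])
t=optics.snapshot('top'); p=t['pixels']; 
E
```

```text
[447.45406316 218.43839732 149.06740978] [-1.79990160e+02  7.43681838e-02  8.95110194e+01] [ 2.01674727e+01 -5.30265165e+00  1.06917249e+02 -6.74896565e-02
  7.84208516e+01  2.06700267e+01] 47.01522250846345
[[-6.41850627e-05 -9.59092741e-01 -2.83092052e-01  7.18316664e+01]
 [ 9.99999628e-01  1.81992407e-04 -8.43303914e-04  1.71429319e-01]
 [ 8.60327266e-04 -2.83092001e-01  9.59092373e-01 -1.43154302e+02]
 [ 0.00000000e+00  0.00000000e+00  0.00000000e+00  1.00000000e+00]]
expected candle px [318.53281949 200.15916934]
```

View pics/w1.png

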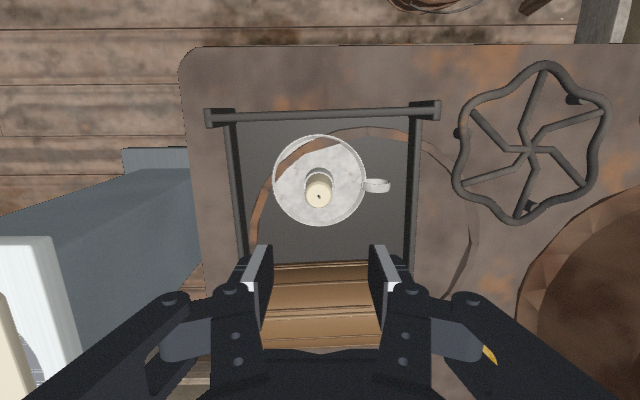

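The wrist view shows the candle top at (319,193), the stop's inner foot near v≈122, rails at u≈243 and 407, and the trivet centre at (530,150).

```bash
python3 - <<'E'
from h import *
s=sensors.sense(); print(s['tool_pos'],s['tcp_rot'])
d=wcam(optics.snapshot('wrist'),s)
for n,u,v,z in[('candle',319,193,56),('stop L top',214,112,66),('stop R top',432,104,66),('stopfootL',240,122,0),('stopfootR',404,120,0),('rail L near',245,245,26),('rail L far',232,140,26),('rail R near',407,245,26),('rail R far',415,140,26),('trivet',530,150,20)]: print(n,ray(d,u,v,z).round(1))
E
```

```text
[447.01738261 219.35387531 149.15940157] [-1.79958779e+02  5.76608421e-02  8.97262886e+01]
candle [445.9 228.2  56. ]
stop L top [373.2 289.6  66. ]
stop R top [524.5 294.2  66. ]
stopfootL [374.2 280.3   0. ]
stopfootR [522.9 281.4   0. ]
rail L near [376.7 170.6  26. ]
rail L far [372.8 266.7  26. ]
rail R near [527. 170.  26.]
rail R far [526.6 265.9  26. ]
trivet [628.6 256.4  20. ]
```

Call:
play_rows(motion=[[[0.4,0,4,0,0,0],[0.4,0,8,0,0,0],[0.4,0,11,0,0,0],[0.4,0,12.5,0,0,0],[0.4,0,12.5,0,0,0]]])

```text
time: 1.95
tool_pos: [443.0, 226.4, 22.4]
tcp_rot: [-179.7, 0.1, 90.1]
ft_force: [-0.6, 0.2, 0.3]
finger_gap: 46.7
grip_force: 0.0
```

Call:
play_rows(motion=[[[0,0,0,0,0,0],[0,0,0,0,0,0],[0,0,0,0,0,0],[0,0,0,0,0,0],[0,0,0,0,0,0]]], jaw=0)

```text
time: 2.45
tool_pos: [447.2, 226.8, 26.6]
tcp_rot: [179.8, -0.1, 90.0]
ft_force: [-1.0, 2.2, 7.0]
finger_gap: 21.0
grip_force: 39.7
```

Call:
play_rows(motion=[[[0,0,-1,0,0,0],[0,0,-3,0,0,0],[0,0,-6,0,0,0],[0,0,-9,0,0,0],[0,0,-10,0,0,0]]])

```text
time: 2.95
tool_pos: [448.0, 226.5, 129.1]
tcp_rot: [179.7, -0.1, 90.0]
ft_force: [0.3, 0.4, -0.6]
finger_gap: 21.3
grip_force: 39.3
```

```bash
python3 - <<'E'
from h import *
s=sensors.sense(); print(s['tool_pos'],s['tcp_rot'],s['finger_gap'],s['grip_force'])
d=wcam(optics.snapshot('wrist'),s); save(d['pixels'],'w2',None,.7)
E
```

```text
[447.9843951  226.53498142 129.07856453] [ 1.79694428e+02 -1.04117152e-01  8.99851943e+01] 21.331039621425525 39.258955121040344
```

View pics/w2.png

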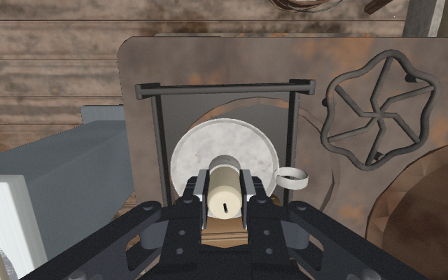

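The wrist view shows the candle gripped upright between the pads, with its dish level.

Call:
play_rows(motion=[[[0.5,4,0,0,0,0],[1.2,8.5,0,0,0,0],[2,13,0,0,0,0],[2.6,17,0,0,0,0],[2.8,18.2,0,0,0,0]]], squeeze=60)

```text
time: 3.5
tool_pos: [630.1, 253.4, 122.1]
tcp_rot: [-179.9, 0.1, 89.9]
ft_force: [-0.5, -0.9, -1.3]
finger_gap: 20.9
grip_force: 59.1
```

Call:
play_rows(motion=[[[0,0,2,0,0,0],[0,0,4.5,0,0,0],[0,0,6.5,0,0,0],[0,0,7.5,0,0,0],[0,0,7.8,0,0,0]]])

```text
time: 4.0
tool_pos: [626.7, 253.3, 44.9]
tcp_rot: [-179.8, 0.1, 90.0]
ft_force: [-4.8, -3.0, 6.2]
finger_gap: 20.8
grip_force: 62.5
```

Call:
play_rows(motion=[[[0,0,0,0,0,0],[0,0,0,0,0,0],[0,0,0,0,0,0],[0,0,0,0,0,0],[0,0,0,0,0,0]]])

```text
time: 4.5
tool_pos: [628.2, 254.0, 47.2]
tcp_rot: [180.0, -0.0, 90.0]
ft_force: [-0.1, 0.3, -0.9]
finger_gap: 20.4
grip_force: 61.8
```

```bash
python3 - <<'E'
from h import *
s=sensors.sense(); print(s['tool_pos'],s['tcp_rot'],s['finger_gap'],s['grip_force'],s['ft_force'])
d=optics.snapshot('scene'); save(d['pixels'],'s2',(140,130,480,370),1.6)
E
```

```text
[628.15420479 254.00159586  47.18173094] [ 1.79972990e+02 -7.29084970e-03  8.99964903e+01] 20.44729135315325 61.79940104484558 [-0.11626327  0.34563557 -0.91908961]
```

View pics/s2.png

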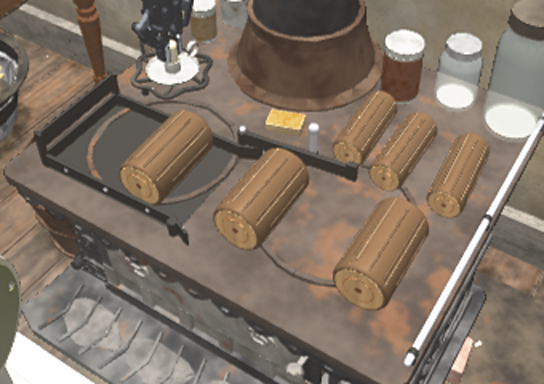

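The scene view shows the candle on the middle of the trivet, upright. I'll lower it the last 2 mm, release and retreat.

Call:
play_rows(motion=[[[0,0,0.1,0,0,0],[0,0,0.2,0,0,0],[0,0,0.2,0,0,0]]])

```text
time: 4.85
tool_pos: [628.1, 254.0, 45.1]
tcp_rot: [180.0, -0.0, 90.0]
ft_force: [0.5, 0.4, 0.9]
finger_gap: 20.4
grip_force: 62.1
```

Call:
play_rows(motion=[[[0,0,0,0,0,0],[0,0,0,0,0,0],[0,0,0,0,0,0],[0,0,0,0,0,0]]], jaw=0.55)

```text
time: 5.25
tool_pos: [628.0, 253.9, 44.9]
tcp_rot: [180.0, -0.0, 90.0]
ft_force: [0.3, 0.5, 0.1]
finger_gap: 46.7
grip_force: 0.0
```

Call:
play_rows(motion=[[[0,0,-3,0,0,0],[0,0,-7,0,0,0],[0,0,-11,0,0,0],[0,0,-15,0,0,0],[0,0,-15.5,0,0,0]]])

```text
time: 5.75
tool_pos: [631.2, 255.0, 207.9]
tcp_rot: [179.4, -0.2, 90.0]
ft_force: [0.9, 0.0, 1.6]
finger_gap: 47.3
grip_force: 0.0
```

```bash
python3 - <<'E'
from h import *
s=sensors.sense(); print(s['tool_pos'],s['tcp_rot'],s['finger_gap'])
d=wcam(optics.snapshot('wrist'),s); t=optics.snapshot('top')
p=d['pixels'];h=cv2.cvtColor(p,cv2.COLOR_RGB2HSV)
save(p,'w3',None,.6)
E
```

```text
[631.15831587 254.99982901 207.89927787] [179.39665819  -0.19469131  89.99910847] 47.25199912228896
```

View pics/w3.png

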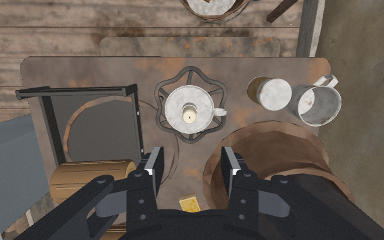

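The wrist view shows the candle standing upright on the trivet's centre. Next I'll go and look at the farthest round.

Call:
play_rows(motion=[[[-3,-1.1,0,0,0,0],[-8,-2.9,0,0,0,0],[-13,-4.7,0,0,0,0],[-18,-6.5,0,0,0,0],[-22.7,-8.25,0,0,0,0]]], jaw=0.8)

```text
time: 6.35
tool_pos: [546.5, 34.4, 197.2]
tcp_rot: [-179.8, 0.0, 90.0]
ft_force: [0.8, -0.6, -0.1]
finger_gap: 68.7
grip_force: 0.0
```

Call:
play_rows(motion=[[[-4.7,-1.7,0,0,0,0],[-9.4,-3.4,0,0,0,0],[-14,-5,0,0,0,0],[-18.5,-6.7,0,0,0,-1.3],[-22.7,-8.25,0,0,0,-1.3]]])

```text
time: 6.85
tool_pos: [464.0, -192.3, 197.6]
tcp_rot: [-179.8, -0.1, 91.3]
ft_force: [0.9, -0.4, -0.1]
finger_gap: 68.3
grip_force: 0.0
```

Call:
play_rows(motion=[[[0,0,0,0,0,0],[0,0,0,0,0,0],[0,0,0,0,0,0]]])

```text
time: 7.15
tool_pos: [466.0, -189.9, 198.6]
tcp_rot: [-179.9, -0.1, 91.3]
ft_force: [-0.3, 0.3, 0.3]
finger_gap: 68.2
grip_force: 0.0
```

```bash
python3 - <<'E'
from h import *
s=sensors.sense(); print(s['tool_pos'],s['tcp_rot'],s['finger_gap'])
d=wcam(optics.snapshot('wrist'),s); save(d['pixels'],'w4'); print(d['mtx'])
np.savez('w4.npz',R=d['R'],t=d['t'],mtx=d['mtx'])
E
```

```text
[ 465.98338854 -189.93277074  198.57186778] [-1.79902682e+02 -8.67270061e-02  9.13193413e+01] 68.24632415873303
[[312.28304644   0.         320.34557078]
 [  0.         312.28304644 201.45235936]
 [  0.           0.           1.        ]]
```

View pics/w4.png

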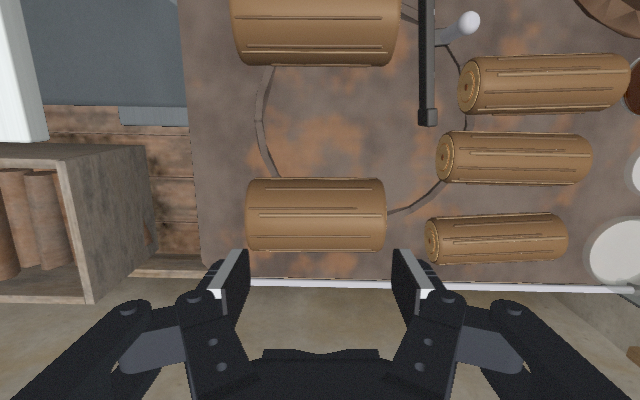

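The wrist view shows round 3 spanning u 246–386 and v 178–251, the guard rail at v≈285, and sticks at v≈82, 158 and 239 with left ends at u≈468, 447 and 432. Part of the gate end is at (428,122).

```bash
cat >> h.py <<'E'
def cyl(d,u,va,vb,z):
    """centre of a lying cylinder (axis about along u) at height z from its two silhouette rows at column u"""
    R=np.array(d['R']);c=-R.T@np.array(d['t']); f=lambda v:(lambda w:w/np.linalg.norm(w))(R.T@np.linalg.inv(d['mtx'])@[u,v,1])
    w=f(va)+f(vb); return c+w*(z-c[2])/w[2]
E
python3 - <<'E'
from h import *
d=dict(np.load('w4.npz'))
print('L3 ends',cyl(d,250,178,251,38).round(),cyl(d,382,178,250,38).round(),'rail',ray(d,316,285,25).round())
for n,ua,a,ub,b in[('S1',475,(58,111),620,(54,108)),('S2',452,(133,184),585,(133,183)),('S3',440,(220,263),560,(213,257))]:
    print(n,cyl(d,ua,*a,26).round(),cyl(d,ub,*b,26).round())
print('L2 rear',ray(d,316,63,45).round(),'gate end',ray(d,428,120,50).round(),'knob',ray(d,470,22,80).round())
E
```

```text
L3 ends [ 394. -223.   38.] [ 530. -219.   38.] rail [ 463. -311.   25.]
S1 [610. -92.  26.] [746. -86.  26.]
S2 [ 598. -163.   26.] [ 732. -159.   26.]
S3 [ 598. -253.   26.] [ 727. -243.   26.]
L2 rear [459. -79.  45.] gate end [ 561. -125.   50.] knob [574. -53.  80.]
```

Call:
play_rows(motion=[[[-3,-0.2,0,0,0,0],[-7,-0.5,0,0,0,0],[-8.4,-0.6,0,0,0,0],[-8.4,-0.6,0,0,0,0],[-8.4,-0.6,0,0,0,0]]])

```text
time: 7.7
tool_pos: [462.5, -273.9, 199.4]
tcp_rot: [-180.0, -0.1, 91.3]
ft_force: [-0.3, 0.1, 0.0]
finger_gap: 68.3
grip_force: 0.0
```

Call:
play_rows(motion=[[[0,0,4,0,0,0],[0,0,8.5,0,0,0],[0,0,13,0,0,0],[0,0,17,0,0,0],[0,0,18.4,0,0,0]]])

```text
time: 8.2
tool_pos: [459.5, -271.3, 11.2]
tcp_rot: [-179.7, -0.3, 91.4]
ft_force: [-0.7, 0.4, -0.3]
finger_gap: 68.3
grip_force: 0.0
```

Call:
play_rows(motion=[[[0,0,0,0,0,0],[0.3,0,0,0,0,0],[0.8,0,0,0,0,0],[1.4,0,0,0,0,0],[2,0,0,0,0,0]]])

```text
time: 8.7
tool_pos: [462.7, -255.2, 17.4]
tcp_rot: [179.9, 0.1, 91.3]
ft_force: [-0.4, -0.0, -0.4]
finger_gap: 68.4
grip_force: 0.1
```

Call:
play_rows(motion=[[[0.8,0,0,0,0,0],[1.6,0,0,0,0,0],[2.4,0,0,0,0,0],[3.2,0,0,0,0,0],[4,0,0,0,0,0]]])

```text
time: 9.2
tool_pos: [460.7, -214.4, 15.8]
tcp_rot: [-180.0, -0.0, 91.3]
ft_force: [-0.8, -0.4, -0.5]
finger_gap: 68.3
grip_force: 0.1
```

Call:
play_rows(motion=[[[0.8,0,0,0,0,0],[1.6,0,0,0,0,0],[2.4,0,0,0,0,0],[3.2,0,0,0,0,0],[4,0,0,0,0,0]]])

```text
time: 9.7
tool_pos: [459.9, -174.6, 15.9]
tcp_rot: [-180.0, 0.0, 91.3]
ft_force: [0.1, -0.2, 0.8]
finger_gap: 68.2
grip_force: 0.1
```

```bash
python3 - <<'E'
from h import *
s=sensors.sense(); print(s['tool_pos'],s['tcp_rot'],s['ft_force'])
d=optics.snapshot('scene'); save(d['pixels'],'s3',(140,130,480,370),1.6)
E
```

```text
[ 459.88404551 -174.56441767   15.89597478] [-1.79999257e+02  2.55562199e-04  9.12930257e+01] [ 0.13349656 -0.17453561  0.80102076]
```

View pics/s3.png

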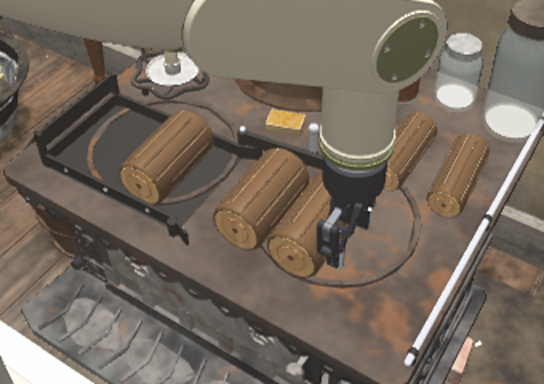

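Round 3 has rolled straight up to round 2 at about (262,200). I'll keep pushing.

Call:
play_rows(motion=[[[0.8,0,0,0,0,0],[1.6,0,0,0,0,0],[2.4,0,0,0,0,0],[3.2,0,0,0,0,0],[4,0,0,0,0,0]]])

```text
time: 10.25
tool_pos: [459.2, -134.7, 16.1]
tcp_rot: [180.0, 0.0, 91.3]
ft_force: [-0.1, -2.0, 1.9]
finger_gap: 68.2
grip_force: 0.7
```

Call:
play_rows(motion=[[[0.8,0,0,0,0,0],[1.6,0,0,0,0,0],[2.4,0,0,0,0,0],[3.2,0,0,0,0,0],[4,0,0,0,0,0]]])

```text
time: 10.75
tool_pos: [458.0, -94.5, 15.8]
tcp_rot: [-180.0, -0.0, 91.3]
ft_force: [-0.6, -1.4, 0.2]
finger_gap: 68.0
grip_force: 0.5
```

Call:
play_rows(motion=[[[0.8,0,0,0,0,0],[1.6,0,0,0,0,0],[2.4,0,0,0,0,0],[3.2,0,0,0,0,0],[4,0,0,0,0,0]]])

```text
time: 11.25
tool_pos: [457.3, -54.8, 16.1]
tcp_rot: [180.0, 0.0, 91.3]
ft_force: [0.3, -3.3, 2.8]
finger_gap: 68.5
grip_force: 1.7
```

Call:
play_rows(motion=[[[0.8,0,0,0,0,0],[1.6,0,0,0,0,0],[2.4,0,0,0,0,0],[3.2,0,0,0,0,0],[4,0,0,0,0,0]]])

```text
time: 11.75
tool_pos: [456.2, -14.5, 15.8]
tcp_rot: [-180.0, -0.0, 91.3]
ft_force: [-0.8, -3.6, 2.8]
finger_gap: 68.1
grip_force: 1.6
```

```bash
python3 - <<'E'
from h import *
s=sensors.sense(); print(s['tool_pos'],s['tcp_rot'],s['ft_force'])
d=optics.snapshot('scene'); save(d['pixels'],'s4',(140,130,480,370),1.6)
E
```

```text
[456.15689603 -14.53923007  15.83381962] [-1.79987286e+02 -3.01103064e-03  9.12953386e+01] [-0.84140758 -3.62432689  2.76105409]
```

View pics/s4.png

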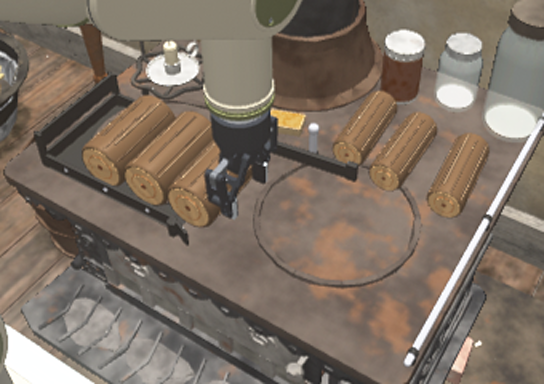

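All three rounds are lined up in the lane and only the last few centimetres remain.

Call:
play_rows(motion=[[[0.8,0,0,0,0,0],[1.6,0,0,0,0,0],[2.4,0,0,0,0,0],[3.2,0,0,0,0,0],[4,0,0,0,0,0]]])

```text
time: 12.3
tool_pos: [455.5, 25.4, 16.0]
tcp_rot: [180.0, 0.0, 91.3]
ft_force: [0.0, -3.8, 2.2]
finger_gap: 68.3
grip_force: 1.4
```

Call:
play_rows(motion=[[[0.4,0,0,0,0,0],[0.8,0,0,0,0,0],[1.1,0,0,0,0,0],[1.4,0,0,0,0,0],[1.6,0,0,0,0,0]]])

```text
time: 12.8
tool_pos: [455.0, 40.9, 15.8]
tcp_rot: [-180.0, -0.0, 91.3]
ft_force: [0.1, 0.3, -0.9]
finger_gap: 68.4
grip_force: 0.0
```

Call:
play_rows(motion=[[[0.1,0,0,0,0,0],[0.2,0,0,0,0,0],[0.3,0,0,0,0,0],[0.4,0,0,0,0,0]]])

```text
time: 13.2
tool_pos: [454.9, 44.7, 15.9]
tcp_rot: [-180.0, -0.0, 91.3]
ft_force: [-0.5, 0.3, -0.2]
finger_gap: 68.2
grip_force: 0.0
```

Call:
play_rows(motion=[[[0.1,0,0,0,0,0],[0.2,0,0,0,0,0],[0.3,0,0,0,0,0]]])

```text
time: 13.5
tool_pos: [455.0, 46.2, 16.0]
tcp_rot: [180.0, 0.2, 91.3]
ft_force: [-0.7, -14.0, 1.2]
finger_gap: 68.3
grip_force: 7.0
```

Call:
play_rows(motion=[[[0.1,0,0,0,0,0],[0.2,0,0,0,0,0]]])

```text
time: 13.7
tool_pos: [455.1, 46.4, 16.1]
tcp_rot: [180.0, 0.3, 91.3]
ft_force: [-1.8, -24.9, 2.2]
finger_gap: 68.4
grip_force: 12.4
```

The row is pressed against the stop. I'll back off, rise, go over the knob and turn the tool in line with the bar.

Call:
play_rows(motion=[[[-1,0,0,0,0,0],[-3,0,0,0,0,0],[-6,0,0,0,0,0],[-8.5,0,0,0,0,0],[-8.5,0,0,0,0,0]]], jaw=0.4)

```text
time: 14.2
tool_pos: [457.0, -37.5, 16.1]
tcp_rot: [180.0, 0.0, 91.2]
ft_force: [-0.8, 0.3, 0.8]
finger_gap: 33.9
grip_force: 0.0
```

Call:
play_rows(motion=[[[0,0,-3,0,0,0],[0,0,-7,0,0,0],[0,0,-11,0,0,0],[0,0,-14,0,0,0],[0,0,-14,0,0,0]]])

```text
time: 14.7
tool_pos: [459.9, -35.2, 161.3]
tcp_rot: [179.5, 0.1, 91.3]
ft_force: [0.1, -0.7, -0.0]
finger_gap: 34.1
grip_force: 0.0
```

Call:
play_rows(motion=[[[-0.5,3,0,0,0,-6],[-1.2,7,0,0,0,-14],[-2,11,0,0,0,-22],[-2.1,11.8,0,0,0,-30],[-2.1,11.8,0,0,0,-32]]])

```text
time: 15.2
tool_pos: [575.9, -53.0, 153.9]
tcp_rot: [-179.9, -0.1, 123.6]
ft_force: [0.0, 0.1, -0.3]
finger_gap: 34.3
grip_force: 0.0
```

Call:
play_rows(motion=[[[0,0,0,0,0,-7],[0,0,0,0,0,-15],[0,0,0,0,0,-23],[0,0,0,0,0,-30],[0,0,0,0,0,-32]]])

```text
time: 15.7
tool_pos: [574.6, -52.8, 154.6]
tcp_rot: [180.0, -0.1, 155.6]
ft_force: [-0.4, 0.9, 0.3]
finger_gap: 34.4
grip_force: 0.0
```

Call:
play_rows(motion=[[[0,0,0,0,0,-7],[0,0,0,0,0,-15],[0,0,0,0,0,-23],[0,0,0,0,0,-30],[0,0,0,0,0,-32]]])

```text
time: 16.2
tool_pos: [574.6, -52.7, 154.6]
tcp_rot: [179.9, -0.1, -172.4]
ft_force: [0.3, 1.1, -1.0]
finger_gap: 34.2
grip_force: 0.0
```

```bash
python3 - <<'E'
from h import *
s=sensors.sense(); print(s['tool_pos'],s['tcp_rot'],s['joint_pos'].round())
d=wcam(optics.snapshot('wrist'),s); save(d['pixels'],'w5'); 
P=np.array(d['mtx'])@(np.array(d['R'])@[572.5,-53.6,82]+d['t']); print('expected knob px',P[:2]/P[2])
np.savez('w5.npz',R=d['R'],t=d['t'],mtx=d['mtx'])
print(delta(573,-54,160,187.2))
E
```

```text
[574.63095894 -52.74682697 154.63371323] [ 1.79944040e+02 -8.36087579e-02 -1.72426344e+02] [ -10.    7.   94.    0.   79. -108.]
expected knob px [319.78456102 209.74302023]
[ 0.18 -0.1  -0.54  0.06 -0.09  0.35]
```

View pics/w5.png

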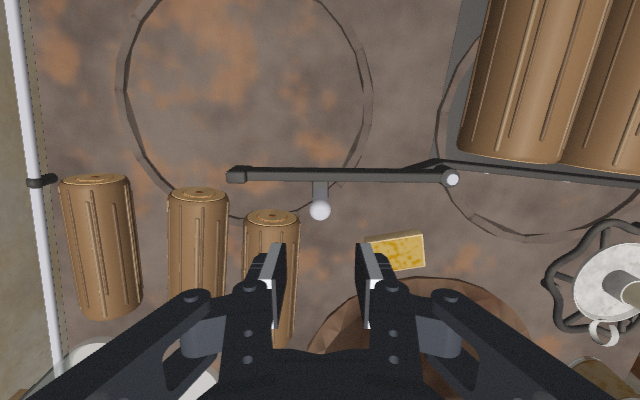

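The wrist view shows the knob ball at (320,210), exactly where predicted, with the hinge at (453,180) and the row inside the mouth. Now I'll grip the pin.

Call:
play_rows(motion=[[[0.1,-0.1,3,0,0,0],[0.2,-0.1,6,0,0,0],[0.2,-0.1,9,0,0,0],[0.2,-0.1,10,0,0,0],[0.2,-0.1,10,0,0,0]]])

```text
time: 16.75
tool_pos: [571.4, -54.1, 53.5]
tcp_rot: [179.9, -0.3, -172.7]
ft_force: [0.2, 0.7, 0.7]
finger_gap: 34.2
grip_force: 0.0
```

Call:
play_rows(motion=[[[0,0,0,0,0,0],[0,0,0,0,0,0],[0,0,0,0,0,0],[0,0,0,0,0,0],[0,0,0,0,0,0]]], jaw=0, squeeze=40)

```text
time: 17.25
tool_pos: [574.1, -53.4, 57.5]
tcp_rot: [179.9, 0.1, -172.7]
ft_force: [-0.7, 6.6, -1.7]
finger_gap: 13.1
grip_force: 38.9
```

```bash
python3 - <<'E'
from h import *
s=sensors.sense(); print(s['tool_pos'],s['tcp_rot'],s['finger_gap'],s['grip_force'],s['ft_force'])
d=dict(np.load('w5.npz')); print('hinge',ray(d,453,180,55))
H=np.array([541.4,48.1]); k=s['tool_pos'][:2]-H; print('radius',np.linalg.norm(k))
P=s['tool_pos'][:2]; yaw=s['tcp_rot'][2]
# arc in 16 deg calls, tool turning along; shift in tool axes of each call start
a=np.radians(16); 
def arc(th):  # rows within a call, cumulative
    c,q=np.cos(-th),np.sin(-th); w=np.array([[c,-q],[q,c]])@k-k
    y=np.radians(yaw); return w@[np.cos(y),np.sin(y)]/10, w@[np.sin(y),-np.cos(y)]/10
for i in range(1,6): print(np.round(arc(a*i/5),2),round(16*i/5,1))
E
```

```text
[574.0582593  -53.42804516  57.45015269] [ 1.79911315e+02  1.00583386e-01 -1.72689378e+02] 13.07126628273928 38.893868923187256 [-0.72772161  6.55760931 -1.7349653 ]
hinge [542.63165744  49.37772445  55.        ]
radius 106.65132842506168
[ 0.59 -0.09] 3.2
[ 1.18 -0.15] 6.4
[ 1.78 -0.18] 9.6
[ 2.37 -0.17] 12.8
[ 2.97 -0.13] 16.0
```

Call:
play_rows(motion=[[[0.59,-0.09,0,0,0,3.2],[1.18,-0.15,0,0,0,6.4],[1.78,-0.18,0,0,0,9.6],[2.37,-0.17,0,0,0,12.8],[2.97,-0.13,0,0,0,16]]])

```text
time: 17.75
tool_pos: [545.2, -58.3, 57.5]
tcp_rot: [179.9, 0.1, 171.2]
ft_force: [1.9, 9.7, -4.8]
finger_gap: 13.2
grip_force: 39.3
```

Call:
play_rows(motion=[[[0.59,-0.09,0,0,0,3.2],[1.18,-0.15,0,0,0,6.4],[1.78,-0.18,0,0,0,9.6],[2.37,-0.17,0,0,0,12.8],[2.97,-0.13,0,0,0,16]]])

```text
time: 18.25
tool_pos: [516.0, -55.1, 57.5]
tcp_rot: [179.8, 0.2, 155.2]
ft_force: [5.0, 9.5, -6.5]
finger_gap: 13.2
grip_force: 39.2
```

Call:
play_rows(motion=[[[0.59,-0.09,0,0,0,3.2],[1.18,-0.15,0,0,0,6.4],[1.78,-0.18,0,0,0,9.6],[2.37,-0.17,0,0,0,12.8],[2.97,-0.13,0,0,0,16]]])

```text
time: 18.75
tool_pos: [488.8, -44.1, 57.5]
tcp_rot: [179.8, 0.1, 139.2]
ft_force: [7.7, 7.2, -8.2]
finger_gap: 12.7
grip_force: 39.1
```

```bash
python3 - <<'E'
from h import *
s=sensors.sense(); print(s['finger_gap'],s['grip_force'],s['ft_force'])
k=s['tool_pos'][:2]-[541.8,48.6]; print(np.linalg.norm(k),np.degrees(np.arctan2(k[1],k[0]))+360-191.0,s['tcp_rot'][2]-91.3)
E
```

```text
12.73669125531432 39.113802909851074 [ 7.68720234  7.1979087  -8.21628671]
106.82009569901784 49.25588016944249 47.871655396479596
```

Call:
play_rows(motion=[[[0.59,-0.09,0,0,0,3.2],[1.18,-0.15,0,0,0,6.4],[1.78,-0.18,0,0,0,9.6],[2.37,-0.17,0,0,0,12.8],[2.97,-0.13,0,0,0,16]]])

```text
time: 19.25
tool_pos: [465.7, -26.2, 57.5]
tcp_rot: [179.7, 0.1, 123.2]
ft_force: [8.5, 4.8, -10.1]
finger_gap: 12.9
grip_force: 39.0
```

Call:
play_rows(motion=[[[0.59,-0.09,0,0,0,3.2],[1.18,-0.15,0,0,0,6.4],[1.78,-0.18,0,0,0,9.6],[2.37,-0.17,0,0,0,12.8],[2.97,-0.13,0,0,0,16]]])

```text
time: 19.75
tool_pos: [448.2, -2.5, 57.5]
tcp_rot: [179.7, 0.1, 107.2]
ft_force: [7.3, 1.0, -11.3]
finger_gap: 13.3
grip_force: 39.1
```

Call:
play_rows(motion=[[[0.59,-0.09,0,0,0,3.2],[1.18,-0.15,0,0,0,6.4],[1.78,-0.18,0,0,0,9.6],[2.37,-0.17,0,0,0,12.8],[2.6,-0.16,0,0,0,14]]])

```text
time: 20.25
tool_pos: [438.7, 21.6, 57.6]
tcp_rot: [179.7, 0.0, 93.2]
ft_force: [5.3, -1.4, -9.5]
finger_gap: 13.0
grip_force: 39.1
```

```bash
python3 - <<'E'
from h import *
s=sensors.sense(); print(s['finger_gap'],s['grip_force'],s['ft_force'])
k=s['tool_pos'][:2]-[541.8,48.6]; print(np.linalg.norm(k),np.degrees(np.arctan2(k[1],k[0]))+360-191.0,s['tcp_rot'][2]-91.3)
E
```

```text
12.987330849391425 39.13230836391449 [ 5.2656518  -1.42281478 -9.53224795]
106.52286186387343 3.6587560285540235 1.8825780716470746
```

Call:
play_rows(motion=[[[0.15,0,0,0,0,0.8],[0.3,0,0,0,0,1.5],[0.45,0,0,0,0,2]]])

```text
time: 20.55
tool_pos: [437.8, 25.6, 57.3]
tcp_rot: [179.9, 0.0, 91.3]
ft_force: [-1.3, -2.4, 4.6]
finger_gap: 13.3
grip_force: 39.9
```

Call:
play_rows(motion=[[[0.1,0,0,0,0,0],[0.2,0,0,0,0,0],[0.3,0,0,0,0,0]]])

```text
time: 20.85
tool_pos: [437.6, 26.8, 57.3]
tcp_rot: [179.9, 0.2, 91.3]
ft_force: [-2.7, -17.7, 7.3]
finger_gap: 13.1
grip_force: 40.1
```

Call:
play_rows(motion=[[[0.1,0,0,0,0,0],[0.2,0,0,0,0,0],[0.2,0,0,0,0,0]]])

```text
time: 21.15
tool_pos: [437.6, 26.9, 57.3]
tcp_rot: [179.9, 0.4, 91.3]
ft_force: [-2.2, -24.8, 7.0]
finger_gap: 13.3
grip_force: 40.1
```

Call:
play_rows(motion=[[[-0.2,0,0,0,0,0],[-0.2,0,0,0,0,0],[-0.2,0,0,0,0,0],[-0.2,0,0,0,0,0],[-0.2,0,0,0,0,0]]], jaw=0.4)

```text
time: 21.65
tool_pos: [436.5, 29.2, 55.8]
tcp_rot: [-180.0, -0.0, 91.3]
ft_force: [-0.3, 0.2, 0.1]
finger_gap: 34.2
grip_force: 0.0
```

Call:
play_rows(motion=[[[-0.2,0,-3,0,0,0],[-0.2,0,-7,0,0,0],[-0.2,0,-11,0,0,0],[-0.2,0,-15,0,0,0],[-0.2,0,-16,0,0,0]]])

```text
time: 22.15
tool_pos: [439.0, 27.0, 221.3]
tcp_rot: [179.6, 0.0, 91.3]
ft_force: [-0.5, -0.4, -0.0]
finger_gap: 34.4
grip_force: 0.0
```

Call:
play_rows(motion=[[[0,0,0,0,0,0],[0,0,0,0,0,0]]])

```text
time: 22.35
tool_pos: [436.2, 27.0, 214.6]
tcp_rot: [-179.9, -0.0, 91.3]
ft_force: [-0.3, -0.6, 0.1]
finger_gap: 34.3
grip_force: 0.0
```

```bash
python3 - <<'E'
from h import *
s=sensors.sense(); print(s['tool_pos'],s['tcp_rot'],s['ft_force'])
d=wcam(optics.snapshot('wrist'),s); save(d['pixels'],'w6'); np.savez('w6.npz',R=d['R'],t=d['t'],mtx=d['mtx'])
E
```

```text
[436.15013458  27.0333257  214.61871871] [-1.79916763e+02 -8.06836192e-03  9.13044696e+01] [-0.26711925 -0.64583353  0.14378011]
```

View pics/w6.png

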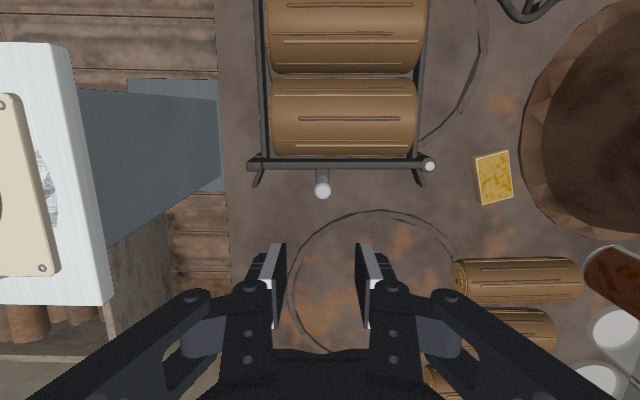

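The wrist view shows the gate square across the mouth with the knob at (322,190), and rounds 2 and 3 lying straight behind it. Next come the billets, starting with the rightmost.

Call:
play_rows(motion=[[[-2.8,2.2,0,0,0,-6],[-5.6,4.4,0,0,0,-12],[-8.4,6.6,0,0,0,-18],[-11.2,8.8,0,0,0,-24],[-14,11,0,0,0,-30]]], jaw=0.88)

```text
time: 22.9
tool_pos: [549.4, -111.4, 213.1]
tcp_rot: [-179.8, -0.2, 121.5]
ft_force: [0.8, 0.5, 0.0]
finger_gap: 75.1
grip_force: 0.0
```

Call:
play_rows(motion=[[[-3.5,0.5,0,0,0,-6.4],[-7,1,0,0,0,-12.8],[-10.6,1.5,0,0,0,-19.2],[-14.1,2,0,0,0,-25.6],[-17.6,2.5,0,0,0,-32]]])

```text
time: 23.4
tool_pos: [662.3, -248.6, 212.5]
tcp_rot: [-180.0, -0.3, 153.6]
ft_force: [0.2, 0.8, 1.4]
finger_gap: 74.7
grip_force: 0.0
```

Call:
play_rows(motion=[[[0,0,1,0,0,-7],[0,0,3,0,0,-15],[0,0,5,0,0,-23],[0,0,6,0,0,-31.1],[0,0,6,0,0,-31.1]]])

```text
time: 23.9
tool_pos: [659.9, -246.8, 150.1]
tcp_rot: [179.8, -0.4, -175.5]
ft_force: [0.2, 0.6, 0.1]
finger_gap: 75.5
grip_force: 0.0
```

```bash
python3 - <<'E'
from h import *
s=sensors.sense(); print(s['tool_pos'],s['tcp_rot'],s['finger_gap'],s['joint_pos'].round())
print(delta(662,-248,150,184.4))
w=dict(np.load('w6.npz')); print('crease',ray(w,345,75,50),'gate ends top',ray(w,255,160,50),ray(w,425,160,50),'knob',ray(w,322,190,80))
d=wcam(optics.snapshot('wrist'),s); np.savez('w7.npz',R=d['R'],t=d['t'],mtx=d['mtx'],p=d['pixels'])
# bark mask, columns at rows of the image
p=d['pixels'];h=cv2.cvtColor(p,cv2.COLOR_RGB2HSV)
m=cv2.inRange(h,(8,85,60),(18,255,255)); m=cv2.morphologyEx(m,cv2.MORPH_CLOSE,np.ones((9,9)));m=cv2.morphologyEx(m,cv2.MORPH_OPEN,np.ones((15,15)))
for v in(120,170,220):
    x=np.flatnonzero(np.diff(np.r_[0,m[v]>0,0].astype(int))); print(v,x)
for n,P in[('S1',(678,-89,52)),('S2',(665,-161,52)),('S3',(662,-248,52))]:
    q=d['mtx']@(d['R']@np.array(P)+d['t']); print(n,q[:2]/q[2])
E
```

```text
[ 659.91946841 -246.76936311  150.05934686] [ 179.7588649    -0.42864371 -175.47073291] 75.49863700971812 [ -25.   27.   71.    0.   83. -119.]
[-0.2  -0.14  0.    0.24 -0.43  0.13]
crease [456.11473004 129.54345043  50.        ] gate ends top [370.63865871  49.28121498  50.        ] [538.65282962  53.15601481  50.        ] knob [437.37631673  27.88238718  80.        ]
120 [193 214 289 356 401 478]
170 [217 239 288 351 391 456 466 539]
220 [289 349 384 446 459 531 588 640]
S1 [506.34827188 237.98963158]
S2 [423.98819837 217.04653006]
S3 [318.35114388 205.70491622]
```

Call:
play_rows(motion=[[[-0.2,-0.1,4,0,0,0],[-0.2,-0.1,8,0,0,0],[-0.2,-0.1,12,0,0,0],[-0.2,-0.1,14,0,0,0],[-0.2,-0.1,14,0,0,0]]])

```text
time: 24.45
tool_pos: [661.4, -247.3, 10.9]
tcp_rot: [179.8, -0.4, -175.8]
ft_force: [0.3, 0.6, -0.7]
finger_gap: 74.9
grip_force: 0.0
```

Call:
play_rows(motion=[[[0,0,0,0,0,0],[0,0,0,0,0,0],[0,0,0,0,0,0],[0,0,0,0,0,0],[0,0,0,0,0,0]]], jaw=0, squeeze=70)

```text
time: 24.95
tool_pos: [666.7, -249.7, 19.1]
tcp_rot: [-179.9, 0.2, -175.6]
ft_force: [-0.3, 0.7, 7.7]
finger_gap: 49.4
grip_force: 73.6
```

```bash
python3 - <<'E'
from h import *
s=sensors.sense(); print(s['tool_pos'],s['tcp_rot'],s['finger_gap'],s['grip_force'],s['ft_force'])
d=dict(np.load('w7.npz'))
def ccol(ua,ub,v,z):
    R=d['R'];c=-R.T@d['t'];f=lambda u:(lambda w:w/np.linalg.norm(w))(R.T@np.linalg.inv(d['mtx'])@[u,v,1]); w=f(ua)+f(ub); return (c+w*(z-c[2])/w[2]).round(1)
print('S3',ccol(288,351,170,26),ccol(289,349,220,26),'S2',ccol(391,456,170,26),ccol(384,446,220,26),'S1',ccol(466,539,170,26),ccol(459,531,220,26))
E
```

```text
[ 666.67190847 -249.70438912   19.08625762] [-179.86582582    0.24775655 -175.63247465] 49.41406069944973 73.5949878115207 [-0.3288321   0.69489419  7.69964018]
S3 [ 637.5 -248.9   26. ] [ 683.3 -245.8   26. ] S2 [ 630.6 -159.7   26. ] [ 676.7 -159.5   26. ] S1 [625.3 -91.8  26. ] [671.1 -87.5  26. ]
```

Call:
play_rows(motion=[[[0,0,0,0,0,0],[0,0,0,0,0,0],[0,0,0,0,0,0],[0,0,0,0,0,0],[0,0,0,0,0,0]]], jaw=0.8)

```text
time: 25.45
tool_pos: [664.5, -248.7, 15.6]
tcp_rot: [180.0, -0.0, -175.6]
ft_force: [0.4, -0.4, 0.4]
finger_gap: 68.5
grip_force: 0.0
```

```bash
python3 - <<'E'
from h import *
s=sensors.sense(); print(s['tool_pos'],s['tcp_rot'],s['finger_gap'],s['grip_force'],s['ft_force'])
print(delta(661,-248,6,184.4))
E
```

```text
[ 664.47194683 -248.74529134   15.6420004 ] [ 1.79989026e+02 -2.16415841e-02 -1.75605008e+02] 68.48554825837802 0.0 [ 0.36707216 -0.40738172  0.37345765]
[ 0.34  0.1   0.96  0.01 -0.02 -0.01]
```

Call:
play_rows(motion=[[[0.1,0,0.3,0,0,0],[0.2,0,0.7,0,0,0],[0.2,0,1,0,0,0],[0.2,0,1,0,0,0],[0.2,0,1,0,0,0]]])

```text
time: 25.95
tool_pos: [662.5, -248.9, 5.6]
tcp_rot: [180.0, -0.0, -175.6]
ft_force: [0.1, -0.9, 0.1]
finger_gap: 68.1
grip_force: 0.0
```

Call:
play_rows(motion=[[[0,0,0,0,0,0],[0,0,0,0,0,0],[0,0,0,0,0,0],[0,0,0,0,0,0],[0,0,0,0,0,0]]], jaw=0)

```text
time: 26.45
tool_pos: [663.2, -249.1, 6.6]
tcp_rot: [-180.0, 0.1, -175.6]
ft_force: [0.5, 0.6, 3.8]
finger_gap: 50.2
grip_force: 72.9
```

Call:
play_rows(motion=[[[0,0,-1,0,0,0],[0,0,-4,0,0,0],[0,0,-8,0,0,0],[0,0,-12,0,0,0],[0,0,-15.4,0,0,0]]], squeeze=90)

```text
time: 26.95
tool_pos: [662.4, -249.0, 162.1]
tcp_rot: [-180.0, 0.0, -175.6]
ft_force: [0.6, -0.5, -1.4]
finger_gap: 49.9
grip_force: 93.6
```

Call:
play_rows(motion=[[[0.8,2.2,0,0,0,0],[2,5.5,0,0,0,0],[3.2,8.8,0,0,0,0],[4.5,12.2,0,0,0,0],[5.8,15.7,0,0,0,0]]])

```text
time: 27.45
tool_pos: [591.4, -95.8, 159.6]
tcp_rot: [180.0, -0.1, -175.6]
ft_force: [0.9, 0.2, 0.2]
finger_gap: 50.2
grip_force: 93.6
```

Call:
play_rows(motion=[[[1.2,3.2,0,0,0,0.5],[2.3,6.4,0,0,0,1],[3.5,9.5,0,0,0,2],[4.7,12.6,0,0,0,3],[5.8,15.7,0,0,0,3.1]]])

```text
time: 27.95
tool_pos: [521.6, 56.2, 159.8]
tcp_rot: [-180.0, -0.1, -178.7]
ft_force: [0.1, 0.7, -1.7]
finger_gap: 50.0
grip_force: 93.6
```

Call:
play_rows(motion=[[[1.2,3.2,0,0,0,0],[2.3,6.4,0,0,0,0],[3.5,9.5,0,0,0,0],[4.7,12.8,0,0,0,0],[5.0,14.5,0,0,0,0]]])

```text
time: 28.45
tool_pos: [467.8, 201.0, 159.8]
tcp_rot: [180.0, -0.1, -178.6]
ft_force: [0.4, -0.0, -1.7]
finger_gap: 49.7
grip_force: 93.7
```

Call:
play_rows(motion=[[[0,0,0,0,0,0],[0,0,0,0,0,0],[0,0,0,0,0,0],[0,0,0,0,0,0],[0,0,0,0,0,0]]])

```text
time: 28.95
tool_pos: [469.9, 198.2, 159.8]
tcp_rot: [-180.0, -0.0, -178.8]
ft_force: [-0.6, 0.9, -1.5]
finger_gap: 49.8
grip_force: 93.8
```

```bash
python3 - <<'E'
from h import *
s=sensors.sense(); print(s['tool_pos'],s['tcp_rot'],s['finger_gap'],s['grip_force'],s['ft_force'])
print(delta(451,207,90,181.3))
d=wcam(optics.snapshot('wrist'),s);np.savez('w8.npz',R=d['R'],t=d['t'],mtx=d['mtx'],p=d['pixels'])
g=cv2.cvtColor(d['pixels'],cv2.COLOR_RGB2GRAY).astype(int)
# expected pixel of hollow lines (far log side) to compare with dark crease
for v in (40,60,80,100):
    row=cv2.GaussianBlur(d['pixels'],(1,9),0)[v].mean(1); 
    y=lambda u,z: ray(d,u,v,z)[1]
    print(v,[ (u,round(y(u,50)),round(ray(d,u,v,50)[0]),int(row[u])) for u in range(150,560,1) if row[u]<48 and row[u]==row[max(0,u-8):u+9].min()])
E
```

```text
[469.91662981 198.23924043 159.83886646] [-1.79989856e+02 -8.10239844e-03 -1.78780557e+02] 49.81750836608974 93.76824606209993 [-0.61679966  0.90885695 -1.45662837]
[ 1.87  0.92  6.98 -0.01 -0.01 -0.08]
40 []
60 []
80 [(421, 272, 375, 32), (433, 281, 375, 30)]
100 [(435, 285, 389, 29)]
```

Call:
play_rows(motion=[[[0.8,0.4,0,0,0,0],[1.9,0.9,2,0,0,0],[1.9,0.9,4.5,0,0,0],[1.9,0.9,6.5,0,0,0],[1.9,0.9,7.8,0,0,0]]])

```text
time: 29.5
tool_pos: [449.1, 207.5, 80.2]
tcp_rot: [-180.0, -0.1, -178.7]
ft_force: [0.9, 0.1, -1.4]
finger_gap: 49.9
grip_force: 93.8
```

Call:
play_rows(motion=[[[0,0,0,0,0,0],[0,0,0,0,0,0],[0,0,0.2,0,0,0],[0,0,0.4,0,0,0],[0,0,0.5,0,0,0]]])

```text
time: 30.0
tool_pos: [450.9, 207.7, 77.4]
tcp_rot: [180.0, 0.1, -178.7]
ft_force: [-0.4, -0.3, -2.4]
finger_gap: 50.0
grip_force: 93.8
```

Call:
play_rows(motion=[[[0,0,0.1,0,0,0],[0,0,0.2,0,0,0],[0,0,0.3,0,0,0],[0,0,0.3,0,0,0]]])

```text
time: 30.4
tool_pos: [450.3, 207.6, 73.7]
tcp_rot: [-180.0, -0.0, -178.7]
ft_force: [0.2, 0.0, -2.1]
finger_gap: 50.0
grip_force: 93.8
```

Call:
play_rows(motion=[[[0,0,0.1,0,0,0],[0,0,0.2,0,0,0],[0,0,0.2,0,0,0],[0,0,0.2,0,0,0]]])

```text
time: 30.8
tool_pos: [450.7, 207.8, 72.5]
tcp_rot: [180.0, 0.0, -178.7]
ft_force: [-2.7, 0.1, 4.6]
finger_gap: 49.7
grip_force: 98.0
```

Call:
play_rows(motion=[[[0,0,0.1,0,0,0],[0,0,0.2,0,0,0],[0,0,0.2,0,0,0],[0,0,0.2,0,0,0]]])

```text
time: 31.2
tool_pos: [451.2, 207.9, 72.3]
tcp_rot: [180.0, 0.1, -178.7]
ft_force: [-10.1, -2.5, 20.4]
finger_gap: 49.9
grip_force: 109.9
```

Call:
play_rows(motion=[[[0,0,-0.2,0,0,0],[0,0,-0.2,0,0,0]]])

```text
time: 31.4
tool_pos: [451.0, 207.8, 72.4]
tcp_rot: [180.0, 0.1, -178.7]
ft_force: [-1.1, -0.0, 7.1]
finger_gap: 50.0
grip_force: 98.6
```

Call:
play_rows(motion=[[[0,0,0,0,0,0],[0,0,0,0,0,0],[0,0,0,0,0,0],[0,0,0,0,0,0],[0,0,0,0,0,0]]], jaw=0.72, squeeze=70)

```text
time: 31.9
tool_pos: [450.4, 207.6, 71.7]
tcp_rot: [-180.0, -0.0, -178.7]
ft_force: [0.2, -0.7, 0.8]
finger_gap: 61.5
grip_force: 0.0
```

Call:
play_rows(motion=[[[0,0,-1,0,0,0],[0,0,-4,0,0,0],[0,0,-8,0,0,0],[0,0,-11,0,0,0],[0,0,-12,0,0,0]]])

```text
time: 32.4
tool_pos: [452.6, 208.3, 197.0]
tcp_rot: [179.9, 0.4, -178.7]
ft_force: [-0.3, 0.9, -0.6]
finger_gap: 61.3
grip_force: 0.0
```

Call:
play_rows(motion=[[[0,0,0,0,0,0],[0,0,0,0,0,0],[0,0,0,0,0,0],[0,0,0,0,0,0]]])

```text
time: 32.8
tool_pos: [449.5, 207.3, 190.2]
tcp_rot: [-179.9, -0.2, -178.7]
ft_force: [0.0, -0.5, 0.2]
finger_gap: 61.2
grip_force: 0.0
```

```bash
python3 - <<'E'
from h import *
s=sensors.sense(); print(s['tool_pos'],s['tcp_rot'],s['finger_gap'])
d=wcam(optics.snapshot('wrist'),s);np.savez('w9.npz',R=d['R'],t=d['t'],mtx=d['mtx'],p=d['pixels'])
h=cv2.cvtColor(d['pixels'],cv2.COLOR_RGB2HSV)
m=cv2.inRange(h,(8,85,60),(18,255,255))
for v in(60,100,140,180,200): 
    mm=cv2.morphologyEx(m,cv2.MORPH_CLOSE,np.ones((3,3))); x=np.flatnonzero(np.diff(np.r_[0,mm[v]>0,0].astype(int))); print(v,[(a,b,ray(d,a,v,76)[:2].round(),ray(d,b,v,76)[:2].round()) for a,b in zip(x[::2],x[1::2]) if b-a>12])
print(delta(665,-164,150,181.7))
E
```

```text
[449.52744281 207.28618691 190.15491206] [-1.79948261e+02 -1.63826078e-01 -1.78706471e+02] 61.18806148041221
60 [(np.int64(527), np.int64(547), array([338., 361.]), array([337., 377.])), (np.int64(610), np.int64(632), array([336., 424.]), array([336., 441.]))]
100 [(np.int64(514), np.int64(539), array([367., 357.]), array([366., 377.])), (np.int64(599), np.int64(623), array([365., 424.]), array([365., 443.])), (np.int64(626), np.int64(640), array([365., 445.]), array([365., 456.]))]
140 [(np.int64(150), np.int64(405), array([404.,  68.]), array([400., 275.])), (np.int64(589), np.int64(606), array([396., 424.]), array([396., 438.]))]
180 [(np.int64(0), np.int64(14), array([440., -63.]), array([440., -51.])), (np.int64(156), np.int64(403), array([437.,  68.]), array([433., 276.])), (np.int64(578), np.int64(603), array([429., 424.]), array([429., 445.])), (np.int64(607), np.int64(621), array([429., 448.]), array([429., 460.]))]
200 [(np.int64(0), np.int64(23), array([458., -68.]), array([458., -48.])), (np.int64(159), np.int64(401), array([455.,  69.]), array([450., 276.])), (np.int64(491), np.int64(528), array([449., 354.]), array([448., 385.])), (np.int64(572), np.int64(640), array([447., 423.]), array([446., 481.]))]
[-20.7  -37.61   4.02  -0.04  -0.14  -0.41]
```

Call:
play_rows(motion=[[[-1,-1.8,0,0,0,0],[-2.5,-4.5,0,0,0,0],[-4,-7.2,0,0,0,0],[-5.5,-10,0,0,0,0],[-6.9,-12.5,0,0,0,0]]])

```text
time: 33.35
tool_pos: [522.5, 82.9, 191.1]
tcp_rot: [-180.0, -0.1, -178.7]
ft_force: [1.9, 0.4, 0.4]
finger_gap: 61.7
grip_force: 0.0
```

Call:
play_rows(motion=[[[-1.4,-2.5,0,0,0,0],[-2.8,-5,0,0,0,0],[-4.2,-7.5,0,0,0,0],[-5.6,-10,0,0,0,0],[-6.9,-12.5,0,0,0,0]]])

```text
time: 33.85
tool_pos: [594.2, -40.3, 190.9]
tcp_rot: [180.0, -0.1, -178.7]
ft_force: [0.4, -0.3, -0.0]
finger_gap: 61.3
grip_force: 0.0
```

Call:
play_rows(motion=[[[-1.4,-2.5,1,0,0,0],[-2.8,-5,2,0,0,0],[-4.2,-7.5,3,0,0,0],[-5.6,-10.5,4,0,0,0],[-6.9,-12.5,4,0,0,0]]])

```text
time: 34.35
tool_pos: [664.8, -164.2, 148.5]
tcp_rot: [179.9, -0.3, -178.8]
ft_force: [0.0, 1.0, 0.5]
finger_gap: 61.2
grip_force: 0.0
```

Call:
play_rows(motion=[[[0,0,0,0,0,0],[0,0,0,0,0,0],[0,0,0,0,0,0],[0,0,0,0,0,0],[0,0,0,0,0,0]]])

```text
time: 34.85
tool_pos: [665.8, -161.8, 152.3]
tcp_rot: [-180.0, 0.0, -178.6]
ft_force: [-0.8, -0.1, 0.1]
finger_gap: 61.3
grip_force: 0.0
```

```bash
python3 - <<'E'
from h import *
s=sensors.sense(); print(s['tool_pos'],s['tcp_rot'],s['finger_gap'])
d=wcam(optics.snapshot('wrist'),s)
h=cv2.cvtColor(d['pixels'],cv2.COLOR_RGB2HSV)
m=cv2.inRange(h,(8,85,60),(18,255,255)); m=cv2.morphologyEx(m,cv2.MORPH_CLOSE,np.ones((9,9)));m=cv2.morphologyEx(m,cv2.MORPH_OPEN,np.ones((15,15)))
def ccol(ua,ub,v,z):
    R=d['R'];c=-R.T@d['t'];f=lambda u:(lambda w:w/np.linalg.norm(w))(R.T@np.linalg.inv(d['mtx'])@[u,v,1]); w=f(ua)+f(ub); return (c+w*(z-c[2])/w[2]).round(1)
for v in(170,200,230):
    x=np.flatnonzero(np.diff(np.r_[0,m[v]>0,0].astype(int))); print(v,[(a,b,ccol(a,b,v,26)) for a,b in zip(x[::2],x[1::2])])
print(delta(665,-163,150,181))
E
```

```text
[ 665.83010565 -161.76586449  152.27512543] [-1.79996916e+02  2.07589912e-02 -1.78649244e+02] 61.25331575079523
170 [(np.int64(291), np.int64(354), array([ 644.7, -160.6,   26. ])), (np.int64(365), np.int64(440), array([643.1, -91.6,  26. ])), (np.int64(598), np.int64(613), array([638.9,  86.9,  26. ]))]
200 [(np.int64(291), np.int64(351), array([ 672. , -161.2,   26. ])), (np.int64(370), np.int64(432), array([670.3, -90. ,  26. ])), (np.int64(509), np.int64(640), array([666.9,  60.8,  26. ]))]
230 [(np.int64(292), np.int64(350), array([ 700.9, -160.5,   26. ])), (np.int64(370), np.int64(429), array([699.2, -88.5,  26. ])), (np.int64(467), np.int64(640), array([696.2,  44.4,  26. ]))]
[ 0.09 -0.11  0.23 -0.01  0.03  0.34]
```

Call:
play_rows(motion=[[[0,-0.15,3,0,0,1],[0,-0.15,6,0,0,1],[0,-0.15,8,0,0,1],[0,-0.15,8,0,0,1],[0,-0.15,8,0,0,1]]])

```text
time: 35.4
tool_pos: [665.8, -163.8, 72.2]
tcp_rot: [180.0, -0.0, -179.7]
ft_force: [0.1, 0.2, 0.9]
finger_gap: 61.3
grip_force: 0.0
```

Call:
play_rows(motion=[[[0,0,1.5,0,0,0],[0,0,3,0,0,0],[0,0,4.5,0,0,0],[0,0,6,0,0,0],[0,0,6.6,0,0,0]]])

```text
time: 35.9
tool_pos: [664.1, -163.6, 2.6]
tcp_rot: [179.9, -0.2, -179.7]
ft_force: [-0.1, 1.0, -0.3]
finger_gap: 61.7
grip_force: 0.0
```

Call:
play_rows(motion=[[[0,0,0,0,0,0],[0,0,0,0,0,0],[0,0,0,0,0,0]]])

```text
time: 36.2
tool_pos: [666.7, -164.4, 7.0]
tcp_rot: [-180.0, 0.1, -179.7]
ft_force: [0.2, -0.1, -0.5]
finger_gap: 61.2
grip_force: 0.0
```

Call:
play_rows(motion=[[[0,0,0,0,0,0],[0,0,0,0,0,0],[0,0,0,0,0,0],[0,0,0,0,0,0],[0,0,0,0,0,0]]], jaw=0)

```text
time: 36.7
tool_pos: [667.1, -164.4, 7.4]
tcp_rot: [-180.0, 0.1, -179.7]
ft_force: [-0.2, 1.0, 6.5]
finger_gap: 50.3
grip_force: 72.8
```

Call:
play_rows(motion=[[[0,0,-1,0,0,0],[0,0,-4,0,0,0],[0,0,-8,0,0,0],[0,0,-12,0,0,0],[0,0,-15.4,0,0,0]]], squeeze=90)

```text
time: 37.2
tool_pos: [665.8, -164.2, 162.3]
tcp_rot: [-180.0, 0.0, -179.7]
ft_force: [0.7, -0.2, -1.5]
finger_gap: 49.9
grip_force: 93.5
```

Call:
play_rows(motion=[[[1,1.4,0,0,0,0],[2.5,3.5,0,0,0,0],[4,5.6,0,0,0,0],[5.5,7.7,0,0,0,-0.5],[7.1,9.9,0,0,0,-1]]])

```text
time: 37.7
tool_pos: [593.3, -64.8, 159.8]
tcp_rot: [180.0, -0.0, -178.7]
ft_force: [0.6, 1.1, -1.9]
finger_gap: 49.8
grip_force: 93.7
```

Call:
play_rows(motion=[[[1.4,2,0,0,0,0],[2.8,4,0,0,0,0],[4.2,6,0,0,0,0],[5.6,8,0,0,0,0],[7.1,9.9,0,0,0,0]]])

```text
time: 38.2
tool_pos: [520.1, 32.6, 159.9]
tcp_rot: [-180.0, -0.0, -178.7]
ft_force: [-0.3, -0.3, -0.7]
finger_gap: 50.0
grip_force: 93.7
```

Call:
play_rows(motion=[[[1.4,2,0,0,0,0],[2.8,4,0,0,0,0],[4.2,6,0,0,0,0],[5.8,8.5,0,0,0,0],[7.1,9.9,0,0,0,0]]])

```text
time: 38.7
tool_pos: [446.6, 130.5, 159.9]
tcp_rot: [180.0, -0.0, -178.7]
ft_force: [0.2, 0.4, -2.0]
finger_gap: 49.9
grip_force: 93.7
```

Call:
play_rows(motion=[[[0,0,0,0,0,0],[0,0,0,0,0,0],[0,0,0,0,0,0],[0,0,0,0,0,0],[0,0,0,0,0,0]]])

```text
time: 39.2
tool_pos: [448.3, 128.7, 159.8]
tcp_rot: [-180.0, -0.0, -178.8]
ft_force: [0.6, 0.5, -2.8]
finger_gap: 49.9
grip_force: 93.7
```

```bash
python3 - <<'E'
from h import *
s=sensors.sense(); print(s['tool_pos'],s['tcp_rot'],s['finger_gap'],s['grip_force'],s['ft_force'])
print(delta(453,131.5,80,181.3))
E
```

```text
[448.28177578 128.74119618 159.84948849] [-1.79993662e+02 -8.38227778e-03 -1.78758746e+02] 49.908281629609114 93.70061740279198 [ 0.60410971  0.46806526 -2.77588864]
[-0.48  0.27  7.98 -0.01 -0.01 -0.06]
```

Call:
play_rows(motion=[[[-0.2,0.1,0,0,0,0],[-0.5,0.3,2,0,0,0],[-0.5,0.3,4.5,0,0,0],[-0.5,0.3,6.5,0,0,0],[-0.5,0.3,7.8,0,0,0]]])

```text
time: 39.7
tool_pos: [452.2, 132.1, 80.1]
tcp_rot: [-180.0, -0.1, -178.7]
ft_force: [-0.5, -0.5, -2.2]
finger_gap: 49.7
grip_force: 93.7
```

Call:
play_rows(motion=[[[0,0,0,0,0,0],[0,0,0,0,0,0],[0,0,0.2,0,0,0],[0,0,0.4,0,0,0],[0,0,0.6,0,0,0]]])

```text
time: 40.2
tool_pos: [453.5, 132.5, 76.5]
tcp_rot: [180.0, 0.1, -178.7]
ft_force: [-0.4, 0.3, -3.0]
finger_gap: 49.9
grip_force: 93.7
```

Call:
play_rows(motion=[[[0,0,0.1,0,0,0],[0,0,0.2,0,0,0],[0,0,0.3,0,0,0],[0,0,0.3,0,0,0]]])

```text
time: 40.6
tool_pos: [452.9, 132.4, 72.9]
tcp_rot: [180.0, 0.0, -178.7]
ft_force: [-0.9, -0.7, -1.3]
finger_gap: 49.8
grip_force: 93.7
```

Call:
play_rows(motion=[[[0,0,0.1,0,0,0],[0,0,0.2,0,0,0],[0,0,0.2,0,0,0]]])

```text
time: 40.9
tool_pos: [453.6, 132.6, 72.4]
tcp_rot: [180.0, 0.1, -178.7]
ft_force: [-4.3, -1.5, 10.5]
finger_gap: 50.2
grip_force: 101.8
```

Call:
play_rows(motion=[[[0,0,-0.1,0,0,0],[0,0,-0.1,0,0,0],[0,0,-0.1,0,0,0],[0,0,-0.1,0,0,0],[0,0,-0.1,0,0,0]]], jaw=0.72, squeeze=70)

```text
time: 41.4
tool_pos: [452.8, 132.3, 71.7]
tcp_rot: [-180.0, -0.0, -178.7]
ft_force: [-0.1, -0.1, 0.1]
finger_gap: 61.9
grip_force: 0.0
```

Call:
play_rows(motion=[[[0,0,-1,0,0,0],[0,0,-4,0,0,0],[0,0,-7,0,0,0],[0,0,-9.5,0,0,0],[0,0,-10,0,0,0]]])

```text
time: 41.9
tool_pos: [455.1, 132.8, 176.3]
tcp_rot: [179.9, 0.4, -178.7]
ft_force: [-0.2, 0.3, 0.0]
finger_gap: 61.4
grip_force: 0.0
```

Call:
play_rows(motion=[[[-1,-1,0,0,0,0],[-2.5,-2.6,0,0,0,0],[-4,-4.2,0,0,0,0],[-5.6,-5.9,0,0,0,0],[-7.3,-7.6,0,0,0,0]]], jaw=0.85)

```text
time: 42.4
tool_pos: [527.6, 56.6, 169.9]
tcp_rot: [-180.0, -0.2, -178.7]
ft_force: [-0.7, 0.6, 0.1]
finger_gap: 72.5
grip_force: 0.0
```

Call:
play_rows(motion=[[[-1.5,-1.5,0,0,0,0],[-3,-3,0,0,0,0],[-4.5,-4.6,0,0,0,0],[-6,-6.1,0,0,0,0],[-7.3,-7.6,0,0,0,0]]])

```text
time: 42.9
tool_pos: [602.3, -17.8, 169.5]
tcp_rot: [180.0, -0.2, -178.7]
ft_force: [0.1, -0.5, 0.1]
finger_gap: 72.8
grip_force: 0.0
```

Call:
play_rows(motion=[[[-1.5,-1.5,0,0,0,0],[-3,-3,0,0,0,0],[-4.5,-4.6,0,0,0,-1],[-6.3,-6.5,0,0,0,-1.7],[-7.3,-7.6,0,0,0,-1.7]]])

```text
time: 43.4
tool_pos: [677.1, -92.9, 169.1]
tcp_rot: [180.0, -0.2, -177.0]
ft_force: [0.9, 0.6, 0.8]
finger_gap: 72.8
grip_force: 0.0
```

Call:
play_rows(motion=[[[0,0,0,0,0,0],[0,0,0,0,0,0],[0,0,0,0,0,0],[0,0,0,0,0,0],[0,0,0,0,0,0]]])

```text
time: 43.9
tool_pos: [676.8, -90.1, 172.1]
tcp_rot: [-180.0, 0.0, -177.0]
ft_force: [0.1, -0.7, 0.4]
finger_gap: 72.8
grip_force: 0.0
```

```bash
python3 - <<'E'
from h import *
s=sensors.sense(); print(s['tool_pos'],s['tcp_rot'],s['finger_gap'])
d=wcam(optics.snapshot('wrist'),s)
h=cv2.cvtColor(d['pixels'],cv2.COLOR_RGB2HSV)
m=cv2.inRange(h,(8,85,60),(18,255,255)); m=cv2.morphologyEx(m,cv2.MORPH_CLOSE,np.ones((9,9)));m=cv2.morphologyEx(m,cv2.MORPH_OPEN,np.ones((15,15)))
def ccol(ua,ub,v,z):
    R=d['R'];c=-R.T@d['t'];f=lambda u:(lambda w:w/np.linalg.norm(w))(R.T@np.linalg.inv(d['mtx'])@[u,v,1]); w=f(ua)+f(ub); return (c+w*(z-c[2])/w[2]).round(1)
for v in(170,200,230):
    x=np.flatnonzero(np.diff(np.r_[0,m[v]>0,0].astype(int))); print(v,[(a,b,ccol(a,b,v,26)) for a,b in zip(x[::2],x[1::2])])
print(delta(676,-90,9,183))
E
```

```text
[676.81303026 -90.06542768 172.06651   ] [-1.79997802e+02  9.79868661e-03 -1.76965207e+02] 72.79985101151495
170 [(np.int64(283), np.int64(363), array([659.3, -88.7,  26. ]))]
200 [(np.int64(292), np.int64(348), array([688.7, -89.9,  26. ])), (np.int64(405), np.int64(572), array([680.6,  63.9,  26. ]))]
230 [(np.int64(295), np.int64(347), array([719.6, -87.3,  26. ])), (np.int64(376), np.int64(593), array([711.9,  60.7,  26. ]))]
[ 9.000e-02  2.000e-02  1.631e+01 -0.000e+00  1.000e-02  3.000e-02]
```

Call:
play_rows(motion=[[[0,0.1,4,0,0,0],[0,0.1,8,0,0,0],[0,0.1,12,0,0,0],[0,0.1,15,0,0,0],[0,0.1,16.4,0,0,0]]])

```text
time: 44.45
tool_pos: [674.3, -88.8, 3.9]
tcp_rot: [179.9, -0.3, -177.0]
ft_force: [-0.6, 0.3, -0.0]
finger_gap: 72.5
grip_force: 0.0
```

Call:
play_rows(motion=[[[0,0,0,0,0,0],[0,0,0,0,0,0],[0,0,0,0,0,0],[0,0,0,0,0,0]]])

```text
time: 44.85
tool_pos: [678.7, -90.0, 10.5]
tcp_rot: [-179.9, 0.2, -177.0]
ft_force: [0.6, 0.3, 0.3]
finger_gap: 72.5
grip_force: 0.0
```

Call:
play_rows(motion=[[[0,0,0,0,0,0],[0,0,0,0,0,0],[0,0,0,0,0,0],[0,0,0,0,0,0],[0,0,0,0,0,0]]], jaw=0)

```text
time: 45.35
tool_pos: [678.0, -89.6, 9.6]
tcp_rot: [-180.0, 0.1, -177.0]
ft_force: [-1.3, 0.6, 5.4]
finger_gap: 49.9
grip_force: 72.9
```

Call:
play_rows(motion=[[[0,0,-1,0,0,0],[0,0,-5,0,0,0],[0,0,-10,0,0,0],[0,0,-14.5,0,0,0],[0,0,-18,0,0,0]]], squeeze=90)

```text
time: 45.85
tool_pos: [677.5, -89.8, 192.1]
tcp_rot: [-180.0, 0.2, -177.0]
ft_force: [0.9, -0.3, -1.7]
finger_gap: 49.4
grip_force: 93.7
```

Call:
play_rows(motion=[[[1,1.3,0,0,0,0],[2.5,3.2,0,0,0,0],[4,5.1,0,0,0,0],[5.5,7,0,0,0,0],[7.1,9,0,0,0,0]]])

```text
time: 46.35
tool_pos: [600.4, -2.9, 188.1]
tcp_rot: [-180.0, -0.0, -177.0]
ft_force: [-1.0, 1.0, -1.5]
finger_gap: 49.7
grip_force: 93.7
```

Call:
play_rows(motion=[[[1.4,1.8,0,0,0,0],[2.8,3.6,0,0,0,0],[4.2,5.4,0,0,0,0],[5.6,7.2,0,0,0,0],[7.1,9,0,0,0,0]]])

```text
time: 46.85
tool_pos: [524.8, 83.3, 188.2]
tcp_rot: [-180.0, -0.0, -177.0]
ft_force: [0.5, -0.0, -1.4]
finger_gap: 49.4
grip_force: 93.7
```

Call:
play_rows(motion=[[[1.4,1.8,0,0,0,0.5],[2.8,3.6,0,0,0,1],[4.2,5.4,0,0,0,1.7],[5.8,7.5,0,0,0,1.7],[7.1,9,0,0,0,1.7]]])

```text
time: 47.35
tool_pos: [449.0, 169.8, 188.2]
tcp_rot: [180.0, -0.0, -178.7]
ft_force: [-0.6, -0.2, -2.0]
finger_gap: 49.3
grip_force: 93.7
```

Call:
play_rows(motion=[[[0,0,0,0,0,0],[0,0,0,0,0,0],[0,0,0,0,0,0],[0,0,0,0,0,0],[0,0,0,0,0,0]]])

```text
time: 47.85
tool_pos: [450.5, 168.3, 187.9]
tcp_rot: [-180.0, -0.0, -178.8]
ft_force: [0.6, 0.8, -2.4]
finger_gap: 50.0
grip_force: 93.7
```

```bash
python3 - <<'E'
from h import *
s=sensors.sense(); print(s['tool_pos'],s['tcp_rot'],s['finger_gap'],s['grip_force'],s['ft_force'])
print(delta(452,170,120,181.3))
d=optics.snapshot('scene'); save(d['pixels'],'s9',(140,100,480,340),2.3)
E
```

```text
[450.48391009 168.34755101 187.85055671] [-1.79991297e+02 -7.42942306e-03 -1.78760723e+02] 49.96628162690529 93.72696988284588 [ 0.60740575  0.78387323 -2.3709798 ]
[-0.16  0.16  6.79 -0.01 -0.01 -0.06]
```

View pics/s9.png

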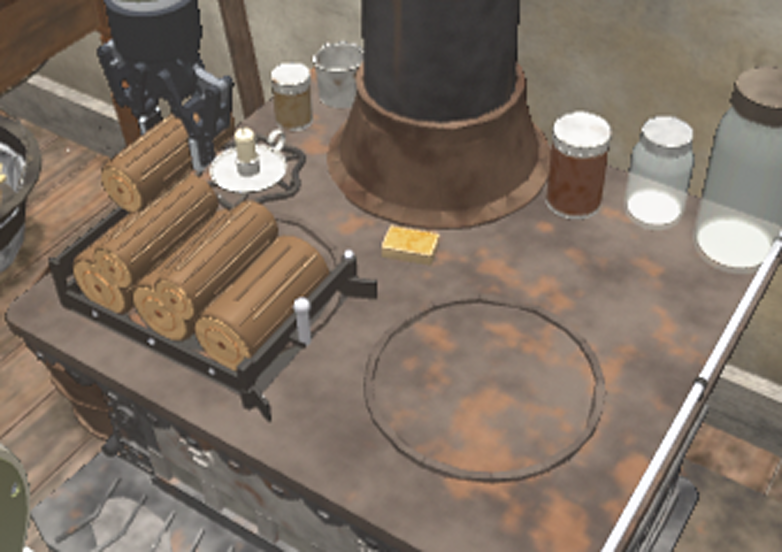

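The scene view shows both lower billets in their hollows, the gate shut, the candle on the trivet, and the third billet held above the row.

Call:
play_rows(motion=[[[-0.1,0.1,0,0,0,0],[-0.1,0.2,2,0,0,0],[-0.1,0.2,4.5,0,0,0],[-0.1,0.2,6,0,0,0],[-0.1,0.2,6.8,0,0,0]]])

```text
time: 48.4
tool_pos: [450.1, 170.6, 118.1]
tcp_rot: [-180.0, -0.2, -178.7]
ft_force: [-0.1, -0.1, -1.2]
finger_gap: 49.5
grip_force: 93.7
```

Call:
play_rows(motion=[[[0,0,0,0,0,0],[0,0,0,0,0,0],[0,0,0.2,0,0,0],[0,0,0.4,0,0,0],[0,0,0.6,0,0,0]]])

```text
time: 48.9
tool_pos: [451.5, 171.0, 114.3]
tcp_rot: [180.0, 0.1, -178.7]
ft_force: [-0.6, 0.2, -2.0]
finger_gap: 49.7
grip_force: 93.7
```

Call:
play_rows(motion=[[[0,0,0.1,0,0,0],[0,0,0.2,0,0,0],[0,0,0.2,0,0,0]]])

```text
time: 49.2
tool_pos: [451.1, 170.9, 111.9]
tcp_rot: [180.0, 0.0, -178.7]
ft_force: [0.5, -0.2, -2.0]
finger_gap: 49.8
grip_force: 93.8
```

Call:
play_rows(motion=[[[0,0,0.1,0,0,0],[0,0,0.2,0,0,0],[0,0,0.2,0,0,0]]])

```text
time: 49.5
tool_pos: [451.8, 171.0, 111.4]
tcp_rot: [180.0, 0.1, -178.7]
ft_force: [-2.9, -2.3, 9.4]
finger_gap: 49.9
grip_force: 101.4
```

Call:
play_rows(motion=[[[0,0,-0.1,0,0,0],[0,0,-0.1,0,0,0],[0,0,-0.1,0,0,0]]], jaw=0.63)

```text
time: 49.8
tool_pos: [451.4, 170.7, 111.0]
tcp_rot: [-180.0, 0.0, -178.7]
ft_force: [0.7, -2.6, 1.9]
finger_gap: 53.7
grip_force: 1.9
```

Call:
play_rows(motion=[[[0,0,-0.1,0,0,0],[0,0,-0.2,0,0,0],[0,0,-0.3,0,0,0],[0,0,-0.3,0,0,0]]], jaw=0.72)

```text
time: 50.2
tool_pos: [451.1, 171.0, 114.0]
tcp_rot: [180.0, 0.0, -178.7]
ft_force: [0.5, -0.1, 0.5]
finger_gap: 61.5
grip_force: 0.0
```

Call:
play_rows(motion=[[[0,0,-1,0,0,0],[0,0,-3,0,0,0],[0,0,-6,0,0,0],[0,0,-9,0,0,0],[0,0,-11,0,0,0]]])

```text
time: 50.7
tool_pos: [451.8, 171.1, 227.2]
tcp_rot: [180.0, 0.2, -178.7]
ft_force: [-0.3, 0.8, -0.3]
finger_gap: 61.5
grip_force: 0.0
```

Call:
play_rows(motion=[[[2,-4,0,0,0,0],[3,-8,0,0,0,0],[4,-12.5,0,0,0,0],[4.5,-17,0,0,0,0],[5,-20,0,0,0,0]]])

```text
time: 51.2
tool_pos: [405.2, -32.4, 224.9]
tcp_rot: [-179.9, 0.1, -178.8]
ft_force: [0.1, -0.1, -0.0]
finger_gap: 61.2
grip_force: 0.0
```

```bash
python3 - <<'E'
from h import *
s=sensors.sense(); print(s['tool_pos'],s['ft_force'],s['finger_gap'])
t=optics.snapshot('top');e=optics.snapshot('scene')
save(np.vstack([cv2.resize(e['pixels'][100:300,140:360],None,fx=2,fy=2),cv2.resize(t['pixels'][170:330,180:400],None,fx=2,fy=2)]),'fin')
E
```

```text
[405.19799391 -32.44222565 224.89634732] [ 0.14153172 -0.09445651 -0.02482069] 61.236154187426735
```

View pics/fin.png

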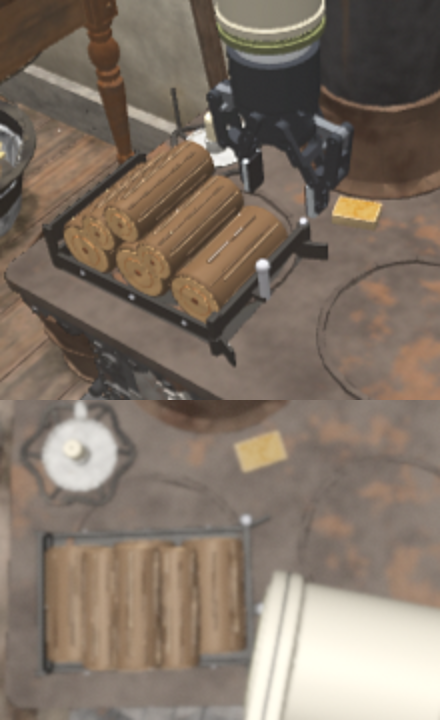

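The final view shows the pyramid complete and straight, the gate shut, the candle upright in the middle of the trivet at about (78,455) in the composite, and the matchbox unmoved.

```bash
python3 - <<'E'
from h import *
print(job.hand_in())
E
```

```text
the job is handed in; nothing more can be done
None
```

The job is done and handed in, with no verdict returned. By the last pictures, all three rounds and three billets are stacked straight in the rack behind the shut gate, the candle stands upright on the middle of the trivet, and the matchbox looks unmoved; I did not measure the powder tin's position.

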